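# Basket into the dry box

## Robot

A 6-joint arm with a two-finger parallel gripper is mounted at the origin on a cart in front of the work surface, level with it; the furniture and walls round the work are solid. World frame = base frame: x ahead of the robot, y to its left, z up, the work surface at z = 0. Lengths are in m, angles in rad, forces in N, time in s.
With the tool pointing down it reaches from about 0.35 to 0.875 m from the base axis. Payload 4.2 kg.
Tool frame: the origin (TCP) lies midway between the tips of the shut fingers; the grasp point (between the pads) lies 19 mm behind it; z points along the fingers, y is the line along which they close (so a half turn about z gives the same grasp; the last joint's range is limited). The gripper opens to 87 mm and grips with 3 to 60 N. Pads are 19 mm wide; open, the fingers measure 117 mm over their backs; the gripper's body (75 mm by 190 mm) begins 51 mm behind the grasp point.
Start: joints at [1.506, 0.385, 0.008, 0, -1.194, -0.259], TCP at [0.199, 0.593, 0.223] pointing down, gripper open.
Joint ranges: [-3.14, 3.14], [-1.21, 2.06], [-1.07, 1.41], [-3.16, 2.05], [-2.99, -0.16], [-3.1, 3.1]. Speed limits (rad/s): [2.79, 2.79, 3.14, 3.14, 3.14, 3.14].

## Interface

Orientations are given as a unit quaternion [x, y, z, w].
In Python, from plant import bot gives the robot as it stands.
- The arm moves only by the tool move_arm, never from a script. Its argument "commands" is a list of rows, each a list of 7 numbers: the shift along the tool's x, y, z in m, then the turn, a rotation vector about the tool's x, y, z in rad, then the finger opening in m, from 0 to 0.087. A call has 1 to 8 rows; each row is the pose to reach, as a shift and turn from the pose commanded when the call began, along the tool's axes at that moment; what a row does not reach only later rows make up. A row lasts 1/8 s, in which the tool goes at most 62.5 mm and 10.7 degrees, less where a joint would pass 70% of its speed; a pose out of reach is approached as far as the arm can. A call with a gripper value outside its range is refused whole. The fingers move at their own pace and stop on an object; "force" is the grip in N (left out, the last holds). Time passes only in rows, so rows that repeat a pose let the fingers close. It gives the time, the measured TCP pose, the force, the opening and the grip force at its end, in the units of the state.
- bot.sense(): the state, without advancing time (a new reading comes with each control period).
- bot.grab_frame(name): name is "side" or "top"; returns a dict with "image" (400x640x3 uint8, red, green, blue), "depth" (400x640 float32, m along the optical axis (not along the pixel's ray), 0 where there is no reading), "camera_matrix" (3x3 intrinsics, pixels), "cam_to_world" (4x4, takes a point from camera to world coordinates). Camera axes: x right, y down, z forward; pixel columns grow to the right and rows downward; lengths in m; the calibration is good to about 2 mm. A picture is of the moment at which its call begins.
- bot.job_done(): hands the job in; it is judged then, once.
The state is a dict: "time": time; "joint_positions": joint angles; "qvel": joint speeds; "tau": joint torques, N m; "ee_pos": TCP position; "eef_rot": TCP orientation; "force": force on the tool from outside, world axes, zero at the start; "moment": the same for the moment, N m; "width": opening from 0.0 (shut) to 1.0 (fully open); "gripper_force": force on a finger pad.
Only numpy, scipy, OpenCV 4.12 (cv2) and the standard library are available. Lean on these libraries where they do the work, as an engineer would, in place of code of your own. Each camera call takes 0.05 s, during which the arm holds its last target. There are 200 camera calls.

## Task

Put the wire basket with the brass doming block away in the bench dry box: raise the sloping lid until it stands wide open and let it stand, hang the basket by its bail on the hook inside and let go of it, and keep the block in it. Then shut the lid and turn its T-handle clockwise as far as it goes, so that the latch draws the lid down tight on its gasket; do not knock the pocket balance, the pliers or the screwdriver about.

Things in the scene. Friction and masses are not known exactly. Their poses are not given: they have to be found in the camera images.
- dry_box: Sheet-metal dry box fixed on the bench, 190 mm deep (x), 200 mm wide (y), walls 4 mm. Origin under its centre on the bench; x points from its low front (wall 80 mm high) to its high back (169 mm), z up. Rim and shut lid rise 25 degrees to the back. Floor inside at z = 12 mm. The open lid overhangs the mouth: bring the basket in from the front, gripper leaning back to the robot by 20 to 40 degrees.
- lid_hinge (a point): Middle of the lid's hinge axis, on the box's upper back edge: box frame (95, 0, 173)  mm. Its axes turn with the lid: x along the lid away from the free edge (edge at x = -220 mm), y the hinge axis (the box's y), z the lid's outward normal. Lid 212 mm wide, 5 mm thick (z = 0 to 5 mm), with a skirt round it down to z = -12 mm.
- lid (a joint): Lid angle, rad: 0 = drawn fully down on the gasket, grows as the free edge rises, stop at 1.75 (lid 75 degrees above level). The hinge is stiff (0.5 N m friction; lid 0.35 kg): the lid stays where it is left. Below 0.027 the gasket pushes back (80 N m/rad), so a lid only pressed shut comes back to about 0.025. The latch catches it from 0.045 or less and draws it to 0.
- tee_grip (a point): Centre of the T-handle's black bar, 70 mm long, 14 x 14 mm in section; at (-165, 0, 37) mm in the axes of lid_hinge, 25 mm free under it, stem 19 mm thick. Axes: x along the bar, z along the shaft, outwards from the lid. With the latch at 0 the bar points up and down the slope, and a gripper closed across it (along y) can pivot on it while the lid swings.
- latch (a joint): T-handle angle, rad: 0 = free (bar up and down the slope), grows clockwise seen from outside, stop at 1.5 (bar across the lid); stays where left. From about 0.5 to 1.35 its pawl (hanging 23 mm under the lid, reaching 42 mm from the shaft) runs under a ramp (on the front wall, reaching in to box x = -68 mm) and draws the lid down: about 0.25 N m. Turned too early it blocks the lid.
- hook: The hook: a 10 mm round steel rod fixed to the middle of the box's back wall, pointing to the front (-x), with a dip and an upturned tip. Origin and axes are those of dry_box.
- hook_seat (a point): Seat of the hook: top of the rod in the middle of its dip, at box frame (50, 0, 119) mm, axes as the box's. The dip is flat for 11 mm either way; in front (-x) the tip rises 16 mm above the seat and ends 25 mm from it; behind, the rod is 13 mm higher. Let the basket down about 72 mm in front of its place, bring it back with its rim below the rod and its bail above the tip, then settle it.
- basket_grip (a point): Wire basket, 64 (x) x 110 (y) x 42 mm, 0.2 kg; this point is midway between the upright legs of its bail, 80 mm above its underside; basket axes, z up. The rigid strap bail (14 mm wide in x) lies in the y-z plane: legs upright from 52 to 94 mm, 44 mm apart over their outsides. Grasped across them (along y), it leaves the hook room between; the gripper may lean about y with the basket upright.
- bail_seat (a point): Underside of the peak of the bail's shallow roof, 97 mm above the basket's underside and 17 mm above basket_grip (the roof's top is at 100 mm): the point that rests on hook_seat when the basket hangs.
- block_centre (a point): Centre of the brass doming block, a 42 mm cube of 0.62 kg with round hollows, lying loose in the basket.
- pocket_balance: Bystander: flat pocket balance lying on the bench, 64 x 120 x 14 mm; origin under its centre, long along y.
- pliers: Bystander: small pliers lying flat, 140 x 49 x 12 mm; origin under their centre, jaws along -y.
- screwdriver: Bystander: screwdriver lying flat, 170 x 21 x 21 mm; origin under its centre, long along y.
Mind the look-alikes: they are no part of the job. Of the things that look like the part that bears basket_grip, the larger one is meant. What is shaped like the part that bears block_centre but green is not meant.

How it is judged:
On the way, in this order (a step that is already met when the one before it is completed fails the run):
1. the lid stands wide open (past 1.45 rad) (value of joint lid above 1.45 rad), for 0.2 s.
2. the basket hangs on the hook by its bail, let go, with the lid still open (value of joint lid above 1 rad and distance between bail_seat and hook_seat below 0.03 m and contact force between basket and hook above 2 N and contact force between basket and the fingers below 0.1 N), for 0.2 s.
At the end, for the whole second after the job is handed in: The lid is drawn tight on its gasket (below 0.010 rad) with the T-handle turned past 1.2 rad; the basket hangs from the hook inside, its bail within 30 mm of the hook's seat, within 0.25 rad of upright, with the doming block lying in it (value of joint lid below 0.01 rad and value of joint latch above 1.2 rad and distance between bail_seat and hook_seat below 0.03 m and contact force between basket and hook above 2 N and angle between basket_grip's own z axis and vertical below 0.25 rad and horizontal distance between block_centre and basket_grip below 0.05 m and z of block_centre in the frame of basket_grip below -0.045 m); the robot touches nothing.
It fails at once if the doming block leaves the basket (distance between block_centre and basket_grip above 0.1 m).
It fails at once if the pocket balance, the pliers or the screwdriver is pushed more than 40 mm (distance of any of pocket_balance, pliers, screwdriver from where it was at the start of the episode above 0.04 m).
It also fails if it takes over 72 s, if anything falls off the work surface, if the arm or the gripper's body presses on something with over 40 N, if the wrist force passes 120 N, or if a joint passes its speed limit or range.

## Working session

There is one attempt and no reset: what is moved stays moved. The work goes in short steps, Python scripts to look and compute and a tool call to move; the robot and the scene stay as the last step left them, time stands still between calls to the robot, and variables do not carry over. Pictures are saved under pics/ and viewed, at most 10 in all, crops included, and the job is handed in when it is done.

Besides the shell and the picture viewer there is one more tool, called after "Call:" as name(argument=value, ...) on one line, values as JSON. move_arm: Moves the arm, as the interface text tells. Its arguments: {"type":"object","properties":{"commands":{"type":"array"},"force":{"type":"number"}},"required":["commands"]}

```bash
mkdir -p pics; cat > h.py <<'E'
import numpy as np,cv2
from scipy.spatial.transform import Rotation as R
from plant import bot
def frame(n):
    f=bot.grab_frame(n); np.savez('pics/last_%s.npz'%n,**f); return f
def load(n): return np.load('pics/last_%s.npz'%n)
def pts(f):
    K=f['camera_matrix'];d=f['depth'];v,u=np.mgrid[:d.shape[0],:d.shape[1]]
    p=np.stack([(u-K[0,2])/K[0,0]*d,(v-K[1,2])/K[1,1]*d,d],-1)
    T=f['cam_to_world'];return p@T[:3,:3].T+T[:3,3]
def proj(f,p):
    T=np.linalg.inv(f['cam_to_world']);q=np.atleast_2d(p)@T[:3,:3].T+T[:3,3];q=q@f['camera_matrix'].T
    return q[:,:2]/q[:,2:]
E
python3 - <<'E'
from h import *
im=[]
for n in('side','top'):
    f=frame(n); cv2.imwrite(f'pics/{n}0.png',f['image'][:,:,::-1]); print(n,f['camera_matrix'].tolist(),f['cam_to_world'].round(4).tolist())
print({k:np.round(v,3).tolist() for k,v in bot.sense().items()})
E
```

```text
side [[517.67760882626, 0.0, 313.59949435388415], [0.0, 517.67760882626, 191.6930285967663], [0.0, 0.0, 1.0]] [[0.8728, -0.1954, 0.4472, -0.0322], [-0.4874, -0.3972, 0.7776, -1.0738], [0.0257, -0.8967, -0.4419, 0.7026], [0.0, 0.0, 0.0, 1.0]]
top [[396.9976335510286, 0.0, 318.9875650414855], [0.0, 396.9976335510286, 206.38057648181635], [0.0, 0.0, 1.0]] [[-0.0018, -0.981, 0.194, 0.3157], [-1.0, 0.002, 0.0006, -0.0624], [-0.001, -0.194, -0.981, 1.2472], [0.0, 0.0, 0.0, 1.0]]
{'time': 0.1, 'joint_positions': [1.506, 0.385, 0.007, -0.0, -1.194, -0.259], 'qvel': [-0.001, -0.003, 0.003, 0.002, -0.0, 0.0], 'tau': [-0.0, -39.169, 18.793, 4.232, 0.013, -0.0], 'ee_pos': [0.199, 0.592, 0.222], 'eef_rot': [0.987, -0.161, -0.0, 0.001], 'force': [0.277, -0.307, 0.354], 'moment': [0.072, -0.058, 0.02], 'gripper_force': 0.0, 'width': 0.999}
```

View pics/side0.png

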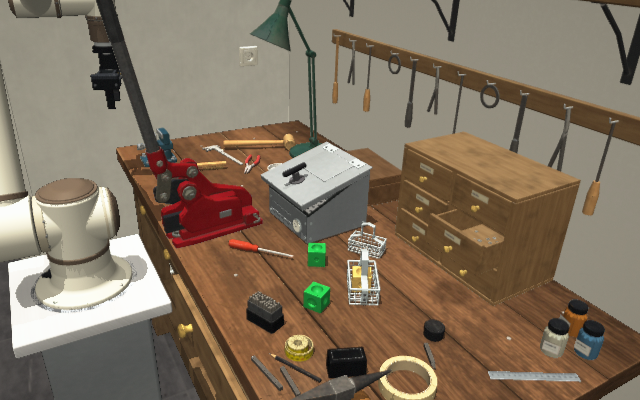

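View pics/top0.png

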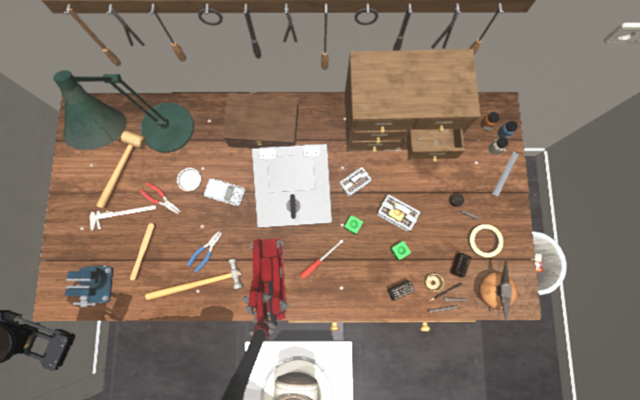

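Side view: box with T-handle at (293,172), big basket with brass block at (363,280), a red press with a high lever at (150,100–240). Top view: basket candidates are the big one with brass at (399,212) and the small one at (356,181). Green cubes at (354,225) and (401,250) are not meant. I choose (399,212).

```bash
python3 - <<'E'
from h import *
f=load('top');g=load('side');P=pts(f);Q=pts(g)
im=f['image']
# lid plane from top
def plane(p):
    c=np.median(p,0);
    for _ in range(3):
        u,s,v=np.linalg.svd(p-p.mean(0),full_matrices=False);n=v[2]*np.sign(v[2,2]);r=abs((p-p.mean(0))@n);p=p[r<.004]
    return p.mean(0),n
reg=P[150:225,256:328].reshape(-1,3);c,n=plane(reg);print('lid plane',c,n,np.degrees(np.arccos(n[2])),'yaw',np.degrees(np.arctan2(-n[1],-n[0])))
yaw=np.arctan2(-n[1],-n[0])
allp=np.vstack([P.reshape(-1,3),Q.reshape(-1,3)])
def lidpts(A):
    A=A.reshape(-1,3);m=(abs((A-c)@n)<.003)&(np.linalg.norm(A-c,axis=1)<.2);return A[m]
for nm,A in(('top',P),('side',Q)):
    L=lidpts(A);r=cv2.minAreaRect(L[:,:2].astype(np.float32));ex=np.array([np.cos(yaw),np.sin(yaw),0]);ey=np.array([-ex[1],ex[0],0]);
    print(nm,r,'u',np.percentile((L)@ex,[.5,99.5]),'v',np.percentile(L@ey,[.5,99.5]))
    D=(A.reshape(-1,3)-c);h=D@n;m=(h>.02)&(h<.06)&(abs(D@ex)<.09)&(abs(D@ey)<.09);T=A.reshape(-1,3)[m];print('handle',len(T),T.mean(0),cv2.minAreaRect(T[:,:2].astype(np.float32)),np.percentile(h[m],98))
# basket cluster
for nm,A in(('top',P),('side',Q)):
    A=A.reshape(-1,3);b=P[212,399][:2]
    m=(np.linalg.norm(A[:,:2]-b,axis=1)<.09)&(A[:,2]>.012)&(A[:,2]<.13);B=A[m]
    print(nm,'basket',len(B),B.mean(0),cv2.minAreaRect(B[:,:2].astype(np.float32)),'zmax',np.percentile(B[:,2],99.5))
    for lo,hi in((.03,.05),(.055,.09),(.09,.115)):
        t=B[(B[:,2]>lo)&(B[:,2]<hi)]
        if len(t)>5:print(lo,len(t),t.mean(0),cv2.minAreaRect(t[:,:2].astype(np.float32)))
# press & lever heights
red=allp[(allp[:,0]>-.1)&(allp[:,0]<.42)&(abs(allp[:,1])<.3)]
for z in np.arange(.05,.9,.1):
    t=red[(red[:,2]>z)&(red[:,2]<z+.1)&((red[:,0]>.2)|(z>.5))]
    if len(t):print('z',round(z,2),len(t),t.min(0),t.max(0))
# bystanders pixel positions
for k,(u,v) in dict(balance=(225,192),pliers=(204,252),pliers_red=(160,198),screw=(321,260),small=(356,181),g1=(354,225),g2=(401,250),drawers=(410,95)).items():print(k,P[v,u])
cv2.imwrite('pics/c1.png',cv2.resize(np.hstack([im[150:270,330:450],g['image'][210:330,310:430]]),(800,400),interpolation=cv2.INTER_CUBIC)[:,:,::-1])
E
```

```text
lid plane [0.58704639 0.01517894 0.16345326] [0.00336173 0.99466864 0.10306795] 84.08413552869338 yaw -90.19364482710249
top ((0.6218490600585938, 0.02142154797911644), (0.02110067754983902, 0.2972797751426697), 89.13555145263672) u [-0.03542323 -0.01363917] v [0.4734057  0.76924517]
handle 941 [0.58608253 0.05690599 0.14928987] ((0.5870903730392456, 0.056929584592580795), (0.04377169534564018, 0.1814182549715042), 86.57276153564453) 0.05920277782751346
side ((0.586848258972168, 0.016955263912677765), (0.019144125282764435, 0.22754673659801483), 84.51271057128906) u [-0.03700549 -0.01387315] v [0.47670782 0.69862879]
handle 650 [0.5694868  0.06130759 0.09667377] ((0.5872660279273987, 0.06392911821603775), (0.05588420853018761, 0.17973893880844116), 89.2583236694336) 0.05916761313821825
top basket 575 [ 0.53464983 -0.30422008  0.04610772] ((0.5366039276123047, -0.3056788742542267), (0.11693102866411209, 0.0672350749373436), 61.33156204223633) zmax 0.1023977033455076
0.03 387 [ 0.5345365  -0.30349255  0.04184575] ((0.536417543888092, -0.3055790960788727), (0.11692041903734207, 0.067220
[... 978 characters left out ...]
), 61.29083251953125)
z 0.05 4315 [ 0.2000728  -0.29983744  0.05001925] [0.41988069 0.1380939  0.14994535]
z 0.15 2175 [0.20006846 0.02135383 0.15003456] [0.32108355 0.14055822 0.249848  ]
z 0.25 193 [0.20008076 0.05959082 0.25002849] [0.2187985  0.09970135 0.31258572]
z 0.55 561 [0.12240729 0.05606189 0.55003397] [0.15802342 0.08977791 0.6070501 ]
balance [0.60722133 0.23834575 0.01302237]
pliers [ 0.41765976  0.29950968 -0.00244169]
pliers_red [0.59061353 0.44925959 0.00134709]
screw [ 0.39181161 -0.06758864  0.00117236]
small [ 0.64749747 -0.1823496  -0.00548042]
g1 [ 0.49809886 -0.17033565  0.02570201]
g2 [ 0.42026538 -0.31298012  0.02630977]
drawers [ 0.81524814 -0.30662464  0.25971223]
```

View pics/c1.png

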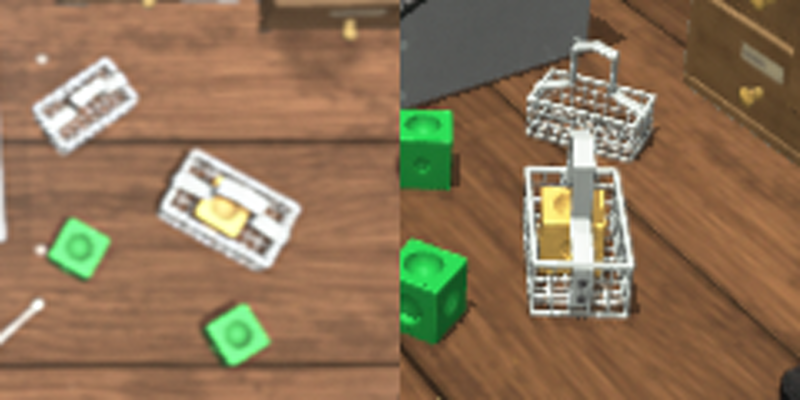

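```bash
cat > box.py <<'E'
from h import *
f=load('top');g=load('side');P=pts(f);Q=pts(g)
P[f['depth']<=0]=np.nan;Q[g['depth']<=0]=np.nan
def fin(p): p=p.reshape(-1,3); return p[np.isfinite(p[:,0])]
p=fin(P[150:225,256:328]);print(len(p),np.median(p,0))
p=p[(p[:,2]>.05)&(p[:,2]<.24)]
rng=np.random.default_rng(0);best=None
for _ in range(400):
    a=p[rng.choice(len(p),3,0)];n=np.cross(a[1]-a[0],a[2]-a[0]);l=np.linalg.norm(n)
    if l<1e-6: continue
    n/=l;m=abs((p-a[0])@n)<.003
    if best is None or m.sum()>best.sum():best=m
q=p[best];c=q.mean(0);n=np.linalg.svd(q-c,full_matrices=False)[2][2];n*=np.sign(n[2])
yaw=np.arctan2(-n[1],-n[0]);print('plane',c,n,'slope',np.degrees(np.arccos(n[2])),'yaw',np.degrees(yaw),best.mean())
ex=np.array([np.cos(yaw),np.sin(yaw),0]);ey=np.array([-ex[1],ex[0],0])
for nm,A in(('top',P),('side',Q)):
    A=fin(A);D=A-c;h=D@n;m=(abs(h)<.004)&(np.linalg.norm(D,axis=1)<.2);L=A[m]
    r=cv2.minAreaRect(L[:,:2].astype(np.float32));print(nm,len(L),r,'u',np.percentile(L@ex,[.5,99.5]),'v',np.percentile(L@ey,[.5,99.5]),'zrange',np.percentile(L[:,2],[1,99]))
    m=(h>.025)&(h<.06)&(np.linalg.norm(D,axis=1)<.13)
    T=A[m];print('handle',len(T),T.mean(0),cv2.minAreaRect(T[:,:2].astype(np.float32)),np.percentile(h[m],98))
E
python3 box.py
```

```text
5374 [0.58895654 0.01535186 0.15186909]
plane [0.5911179  0.01757112 0.15128309] [-0.2573972  -0.01744983  0.96614812] slope 14.950711452015987 yaw 3.8783413980221475 0.7851364063969897
top 5227 ((0.5939450860023499, 0.017482981085777283), (0.21793265640735626, 0.21177516877651215), 3.8574116230010986) u [0.48622166 0.70006096] v [-0.12735466  0.0817068 ] zrange [0.1222395  0.17997275]
handle 129 [0.52949057 0.01295058 0.17274328] ((0.5297762155532837, 0.013072834350168705), (0.06501764059066772, 0.01626272313296795), 5.176185607910156) 0.04209583440163724
side 2539 ((0.5922152400016785, 0.010377511382102966), (0.21666453778743744, 0.21429502964019775), 3.7479476928710938) u [0.48475168 0.69701421] v [-0.13464489  0.07587876] zrange [0.12031202 0.17716959]
handle 135 [0.52832259 0.00536721 0.1678735 ] ((0.5294037461280823, 0.005687133874744177), (0.06721743196249008, 0.02002774551510811), 2.0354065895080566) 0.037782657584225984
```

Crop: large basket upright with the brass block inside, the bail clear; the small empty basket and the green cubes are separate. Choice confirmed. The lid is ajar about 0.17 rad. The press lever stands between the arm and the work, so I measure its extent and test the camera offset on the gripper.

```bash
python3 - <<'E'
from h import *
import plant
print([a for a in dir(bot) if not a.startswith('_')])
f=load('top');g=load('side');P=pts(f);Q=pts(g)
P[f['depth']<=0]=np.nan;Q[g['depth']<=0]=np.nan
for n,A in(('side',Q),('top',P)):
    A=A.reshape(-1,3);A=A[np.isfinite(A[:,0])]
    for z in np.arange(.12,1.2,.08):
        t=A[(A[:,2]>z)&(A[:,2]<z+.08)&(A[:,0]>.03)&(A[:,0]<.42)&(A[:,1]>-.25)&(A[:,1]<.25)]
        if len(t):print(n,round(z,2),len(t),np.percentile(t,[2,98],0).round(3).tolist())
# row scan lever in side image
for v in range(0,170,20):
    print(v,[ (u,Q[v,u].round(3).tolist()) for u in range(95,175,10) if np.isfinite(Q[v,u,0]) and np.linalg.norm(Q[v,u,:2])<.6][:3])
print('proj tcp',proj(f,[.199,.592,.222]),proj(g,[.199,.592,.222]))
E
```

```text
['Unreachable', 'grab_frame', 'job_done', 'sense']
side 0.12 2670 [[0.033, -0.061, 0.122], [0.32, 0.104, 0.199]]
side 0.2 1176 [[0.031, -0.049, 0.201], [0.262, 0.091, 0.275]]
side 0.28 452 [[0.167, 0.062, 0.281], [0.201, 0.077, 0.359]]
side 0.36 504 [[0.152, 0.061, 0.361], [0.187, 0.077, 0.438]]
side 0.44 584 [[0.137, 0.059, 0.442], [0.172, 0.078, 0.519]]
side 0.52 532 [[0.125, 0.058, 0.521], [0.159, 0.077, 0.581]]
top 0.12 1344 [[0.044, -0.053, 0.123], [0.337, 0.132, 0.2]]
top 0.2 1020 [[0.048, -0.039, 0.2], [0.288, 0.116, 0.266]]
top 0.28 162 [[0.181, 0.068, 0.282], [0.206, 0.093, 0.359]]
top 0.36 207 [[0.165, 0.067, 0.362], [0.191, 0.09, 0.439]]
top 0.44 284 [[0.153, 0.064, 0.441], [0.175, 0.09, 0.518]]
top 0.52 409 [[0.139, 0.063, 0.521], [0.162, 0.089, 0.598]]
top 0.6 19 [[0.147, 0.069, 0.6], [0.149, 0.082, 0.607]]
0 [(95, [0.185, 0.555, 0.529]), (105, [0.137, 0.058, 0.581])]
20 [(95, [0.177, 0.554, 0.476]), (105, [0.133, 0.066, 0.543]), (115, [0.152, 0.065, 0.542])]
40 [(95, [0.17, 0.563, 0.42]), (105, [0.196, 0.555, 0.42]), (115, [0.147, 0.065, 0.504])]
60 [(125, [0.161, 0.067, 0.462])]
80 [(95, [0.147, 0.513, 0.318]), (105, [0.173, 0.503, 0.318]), (115, [0.199, 0.497, 0.316])]
100 [(135, [0.171, 0.067, 0.375])]
120 [(145, [0.187, 0.068, 0.327])]
140 [(145, [0.181, 0.068, 0.281]), (155, [0.204, 0.071, 0.276])]
160 [(155, [0.196, 0.057, 0.233]), (165, [0.221, 0.068, 0.224])]
proj tcp [[ 55.32551296 333.41901625]] [[113.59869636 103.07570551]]
```

Call:
move_arm(commands=[[0,0,-0.06,0,0,0,0.087],[0,0,-0.12,0,0,0,0.087],[0,0,-0.18,0,0,0,0.087],[0,0,-0.2,0,0,0,0.087],[0,0,-0.2,0,0,0,0.087]])

```text
time: 0.72
ee_pos: [0.1988, 0.5928, 0.4238]
eef_rot: [0.987, -0.161, -0.0, -0.002]
force: [0.6, 1.7, -1.0]
width: 1.002
gripper_force: 0.0
```

```bash
cat > log.py <<'E'
from h import *
s=bot.sense();print(np.round(s['time'],2),'q',np.round(s['joint_positions'],4).tolist(),'p',np.round(s['ee_pos'],4).tolist(),'r',np.round(s['eef_rot'],4).tolist(),'F',np.round(s['force'],1),'w',round(s['width'],3),'gf',round(s['gripper_force'],1))
E
python3 log.py
```

```text
0.72 q [1.5056, 0.3304, 0.4143, -0.0002, -1.6516, -0.2586] p [0.1988, 0.5928, 0.4238] r [0.9869, -0.1612, -0.0002, -0.0015] F [ 0.6  1.7 -1. ] w 1.002 gf 0.0
```

Call:
move_arm(commands=[[0.02,0.05,0,0,0,0,0.087],[0.03,0.095,0,0,0,0,0.087],[0.045,0.15,-0.03,0,0,0,0.087],[0.06,0.18,-0.08,0,0,0,0.087],[0.06,0.18,-0.08,0,0,0,0.087]])

```text
time: 1.35
ee_pos: [0.1991, 0.401, 0.5062]
eef_rot: [0.987, -0.162, 0.0, -0.004]
force: [-0.4, 0.5, -0.0]
width: 1.002
gripper_force: 0.0
```

```bash
python3 log.py; python3 - <<'E'
from h import *
f=frame('side');cv2.imwrite('pics/s1.png',f['image'][:,:,::-1])
E
```

```text
1.35 q [1.476, 0.005, 0.2126, 0.0014, -1.7702, -0.2298] p [0.1991, 0.401, 0.5062] r [0.9868, -0.1617, 0.0004, -0.0042] F [-0.4  0.5 -0. ] w 1.002 gf 0.0
```

View pics/s1.png

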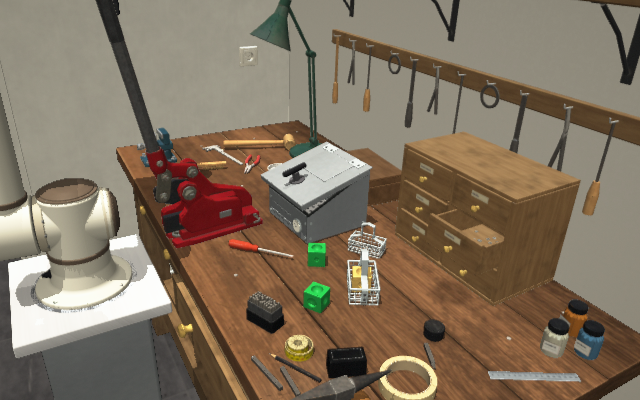

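Side view: arm raised out of frame, its upper arm stands left of the base column at (5,150), and the press lever still runs out of the top of the picture. I fit the arm's geometry to check clearance to the lever.

```bash
python3 - <<'E'
from h import *
q2=np.array([.385,.3304,.005]);q3=np.array([.0075,.4143,.2126]);x=q3-q2
rho=np.array([.6047,.6048,.418]);z=np.array([.222,.4238,.5062])
o=np.ones(3);Z=0*o
A=np.vstack([np.c_[o,np.sin(q2),np.cos(x),-np.sin(x),Z],np.c_[Z,np.cos(q2),np.sin(x),np.cos(x),o]])
s=np.linalg.lstsq(A,np.r_[rho,z],rcond=None);print('a,L2,A,B,h',s[0].round(3),s[1],s[3])
A2=A[:,[1,2,4]];s=np.linalg.lstsq(A2,np.r_[rho,z],rcond=None);print('L2,A,h',s[0].round(3),s[1],A2@s[0]-np.r_[rho,z])
g=load('side');Q=pts(g)
for u,v in((5,100),(5,150),(5,180),(5,230),(30,200),(30,225),(40,240),(75,185),(75,205),(100,190),(112,210),(60,225)):print((u,v),Q[v,u].round(3))
E
```

```text
a,L2,A,B,h [ 0.001  0.562  0.423 -0.001 -0.142] [4.08822219e-08] [2.98020976 2.4301575  0.30743741 0.3071393  0.15437632]
L2,A,h [ 0.561  0.424 -0.142] [4.55004317e-07] [ 0.00016291 -0.00023623 -0.00014787 -0.00046931  0.0003357   0.00013361]
(5, 100) [-0.101  0.975  0.166]
(5, 150) [-0.087 -0.016  0.333]
(5, 180) [-0.099 -0.028  0.278]
(5, 230) [-0.119 -0.046  0.185]
(30, 200) [-0.068  0.009  0.212]
(30, 225) [-0.076 -0.048  0.186]
(40, 240) [-0.065 -0.05   0.149]
(75, 185) [ 0.018 -0.014  0.237]
(75, 205) [ 0.009 -0.059  0.215]
(100, 190) [ 0.063 -0.014  0.216]
(112, 210) [ 0.075 -0.056  0.187]
(60, 225) [-0.025 -0.054  0.175]
```

Call:
move_arm(commands=[[0.06,0.02,0,0,0,-0.05,0.087],[0.12,0.05,0,0,0,-0.1,0.087],[0.18,0.085,0,0,0,-0.15,0.087],[0.225,0.12,0,0,0,-0.2,0.087],[0.225,0.12,0,0,0,-0.2,0.087]])

```text
time: 2.02
ee_pos: [0.375, 0.2152, 0.4998]
eef_rot: [0.998, -0.065, -0.002, 0.002]
force: [-0.2, -0.0, -0.6]
width: 1.002
gripper_force: 0.0
```

```bash
cat log.py > look.py; cat >> look.py <<'E'
import sys
for n in('side','top'):
    f=frame(n);P=pts(f);P[f['depth']<=0]=np.nan
    cv2.imwrite(f'pics/{sys.argv[1]}_{n}.png',f['image'][:,:,::-1])
    A=P.reshape(-1,3);A=A[np.isfinite(A[:,0])];q1=s['joint_positions'][0]
    S=A[:,0]*np.cos(q1)+A[:,1]*np.sin(q1);L=A[:,1]*np.cos(q1)-A[:,0]*np.sin(q1)
    for z in np.arange(.1,1.,.1):
        m=(A[:,2]>z)&(A[:,2]<z+.1)&(A[:,0]<.6)&(S<.35)&(abs(L)<.3)
        if m.sum()>5:print(n,round(z,1),m.sum(),'s',np.percentile(S[m],[2,98]).round(3),'l',np.percentile(L[m],[2,98]).round(3))
E
python3 look.py m1
```

```text
2.02 q [0.8991, -0.0186, 0.1745, -0.0006, -1.7694, 0.5423] p [0.375, 0.2152, 0.4998] r [0.9979, -0.0646, -0.0018, 0.0021] F [-0.2 -0.  -0.6] w 1.002 gf 0.0
side 0.1 6779 s [-0.062  0.289] l [-0.21   0.114]
side 0.2 4639 s [-0.058  0.202] l [-0.13  0.11]
side 0.3 1791 s [-0.036  0.175] l [-0.109  0.094]
side 0.4 1277 s [-0.023  0.163] l [-0.097  0.08 ]
side 0.5 809 s [0.008 0.348] l [-0.194  0.077]
top 0.1 1674 s [-0.027  0.335] l [-0.236 -0.013]
top 0.2 977 s [-0.017  0.269] l [-0.158 -0.022]
top 0.3 219 s [0.161 0.194] l [-0.109 -0.089]
top 0.4 317 s [0.149 0.18 ] l [-0.096 -0.075]
top 0.5 606 s [0.138 0.348] l [-0.217 -0.061]
top 0.6 859 s [0.18  0.349] l [-0.232 -0.086]
top 0.7 1063 s [0.262 0.347] l [-0.039 -0.034]
top 0.8 2257 s [0.285 0.348] l [-0.036 -0.01 ]
```

```bash
python3 - <<'E'
import cv2
a=cv2.imread('pics/m1_side.png')[:300];b=cv2.imread('pics/m1_top.png')[100:]
cv2.imwrite('pics/m1.png',cv2.vconcat([a,b]))
E
```

```text
(no output)
```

View pics/m1.png

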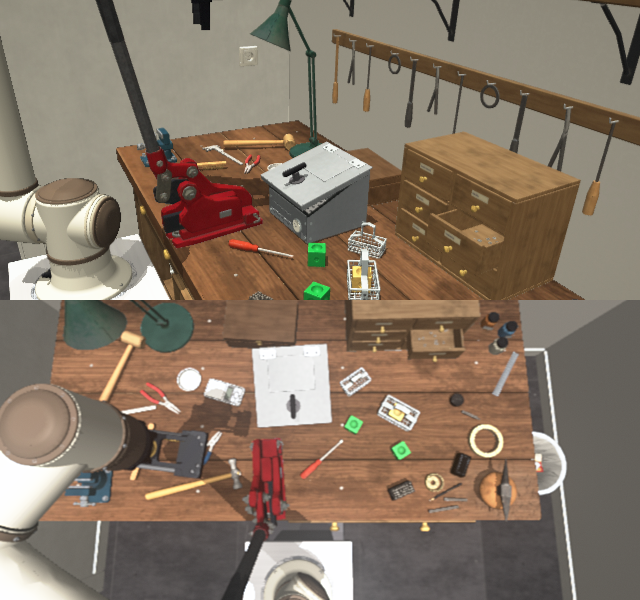

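Side: upper arm stands left of the column at (15,120), lever at (130,80). Top: forearm at (50,430) and gripper at (180,450). The upper arm may foul the lever when reaching the basket, so I check that with a fitted model.

```bash
cat > kin.py <<'E'
import numpy as np
from scipy.optimize import least_squares
from scipy.spatial.transform import Rotation as R
L2,L3,OFF=.561,.424,.16
D=.322;H0=-.142+D
Z=np.array([0,0,1.])
def fk(q,d=None):
    d=D if d is None else d; h=-.142+d
    u=np.array([np.cos(q[0]),np.sin(q[0]),0]);l=np.array([-u[1],u[0],0]);psi=q[2]-q[1]
    E=h*Z+L2*(np.sin(q[1])*u+np.cos(q[1])*Z);f=np.cos(psi)*u+np.sin(psi)*Z
    W=E+L3*f;e=R.from_rotvec(f*q[3]).apply(l);tz=R.from_rotvec(e*(-q[4])).apply(f)
    return dict(p=W+d*tz-OFF*e,tz=tz,W=W,E=E,u=u,l=l,S=h*Z,f=f,e=e)
def ik(p,tz,q0=(0.,.4,0,0,-1.2)):
    lo=[-3.1,-1.2,-1.06,-3.1,-2.98];hi=[3.1,2.05,1.4,2.0,-.17]
    r=least_squares(lambda q:np.r_[fk(q)['p']-p,.3*(fk(q)['tz']-tz)],q0,bounds=(lo,hi));return r.x,np.abs(r.fun).max()
def segd(a,b,c,d):
    s=np.linspace(0,1,80);A=a+(b-a)*s[:,None];C=c+(d-c)*s[:,None]
    M=np.linalg.norm(A[:,None]-C[None],axis=2);i=np.unravel_index(M.argmin(),M.shape);return M.min(),A[i[0]],C[i[1]]
def lever(ztop):return np.array([.2,.074,.3]),np.array([.2-.19*(ztop-.3),.074,ztop])
def clear(q,ztop=.75,la=.13):
    k=fk(q);a,b=lever(ztop)
    return segd(k['S']+la*k['l'],k['E']+la*k['l'],a,b)[0]-.07,segd(k['E'],k['W'],a,b)[0]-.07
E
python3 - <<'E'
from kin import *
b=np.array([.536,-.309,.061]);ex=np.array([.875,-.485,0])
for th in range(-20,81,10):
    t=np.radians(th);tz=np.sin(t)*ex-np.cos(t)*Z;p=b+.0*tz
    for z in(0,.15):
        q,e=ik(p+z*Z,tz);print(th,z,q.round(2),round(e,4),np.round(clear(q,.62),3),np.round(clear(q,.8),3))
for nm,p,tz in(('tee',[.53,.009,.15],[.25,.02,-.966]),('hook',[.62,.018,.14],[.5,.03,-.866])):
    q,e=ik(np.array(p),np.array(tz));print(nm,q.round(2),round(e,4),np.round(clear(q,.62),3),np.round(clear(q,.8),3))
E
```

```text
-20 0 [-0.3   0.71  0.12  0.07 -1.33] 0.0 [-0.066  0.202] [-0.066  0.202]
-20 0.15 [-0.3   0.58  0.29  0.07 -1.62] 0.0 [-0.064  0.159] [-0.063  0.159]
-10 0 [-0.28  0.61 -0.04  0.04 -1.09] 0.0 [-0.061  0.166] [-0.061  0.166]
-10 0.15 [-0.28  0.48  0.13  0.04 -1.4 ] 0.0 [-0.058  0.121] [-0.058  0.118]
0 0 [-0.26  0.53 -0.2   0.   -0.84] 0.0 [-0.056  0.133] [-0.056  0.132]
0 0.15 [-0.26  0.38 -0.03 -0.   -1.16] 0.0 [-0.053  0.093] [-0.053  0.079]
10 0 [-0.24  0.45 -0.38 -0.09 -0.57] 0.0 [-0.051  0.107] [-0.051  0.102]
10 0.15 [-0.24  0.29 -0.2  -0.06 -0.92] 0.0 [-0.046  0.079] [-0.046  0.047]
20 0 [-0.24  0.4  -0.66 -0.48 -0.19] 0.0 [-0.051  0.093] [-0.05   0.082]
20 0.15 [-0.21  0.21 -0.38 -0.17 -0.65] 0.0 [-0.031  0.064] [-0.039  0.029]
30 0 [-0.27  0.38 -0.57 -0.07 -0.17] 0.035 [-0.054  0.095] [-0.054  0.081]
30 0.15 [-0.21  0.15 -0.63 -0.47 -0.32] 0.0 [-0.008  0.045] [-0.033  0.028]
40 0 [-0.71  0.4  -0.47  2.   -0.17] 0.0175 [-0.026  0.162] [-0.026  0.152]
40 0.15 [-0.27  0.11 -0.73 -0.68 -0.17] 0.0182 [-0.002  0.045] [-0.029  0.034]
50 0 [-0.74  0.38 -0.47  2.   -0.21] 0.0114 [-0.024  0.16 ] [-0.024  0.147]
50 0.15 [-0.71  0.15 -0.49  2.   -0.17] 0.0323 [-0.05   0.113] [-0.05  0.07]
60 0 [-0.83  0.39 -0.49  2.   -0.39] 0.0381 [-0.013  0.174] [-0.013  0.161]
60 0.15 [-0.72  0.13 -0.48  1.97 -0.2 ] 0.0001 [-0.052  0.111] [-0.053  0.066]
70 0 [-0.97  0.44 -0.53  2.   -0.65] 0.0668 [0.004 0.209] [0.004 0.2  ]
70 0.15 [-0.83  0.13 -0.52  2.   -0.39] 0.0265 [-0.042  0.12 ] [-0.042  0.074]
80 0 [-1.17  0.64 -0.57  2.   -1.09] 0.0981 [0.034 0.312] [0.034 0.312]
80 0.15 [-0.95  0.16 -0.55  2.   -0.62] 0.0504 [-0.022  0.134] [-0.022  0.09 ]
tee [ 0.37  0.17 -0.57 -0.13 -0.59] 0.0006 [ 0.067 -0.025] [ 0.041 -0.046]
hook [ 0.29  0.24 -0.71 -0.58 -0.17] 0.0107 [ 0.039 -0.016] [ 0.024 -0.034]
```

```bash
python3 - <<'E'
from kin import *
rng=np.random.default_rng(1);lo=np.array([-3.1,-1.2,-1.06,-3.1,-2.98]);hi=np.array([3.1,2.05,1.4,2.0,-.17])
b=np.array([.536,-.309,.061]);ex=np.array([.875,-.485,0])
def search(p0,ex,ths):
  for th in ths:
    t=np.radians(th);tz=np.sin(t)*ex-np.cos(t)*Z;out=[]
    for _ in range(40):
        q,e=ik(p0,tz,lo+(hi-lo)*rng.random(5))
        if e<.002:
            k=fk(q)
            if k['E'][2]>.1 and k['W'][2]>.05:out.append((min(clear(q,.62)),tuple(q.round(2)),clear(q,.62)))
    print(th,*sorted(set((round(c,3),q) for c,q,_ in out))[::-1][:2],sep='\n   ')
search(b,ex,range(-40,61,20))
E
```

```text
-40
   (np.float64(-0.066), (np.float64(-0.33), np.float64(0.91), np.float64(0.43), np.float64(0.12), np.float64(-1.77)))
-20
   (np.float64(-0.066), (np.float64(-0.3), np.float64(0.71), np.float64(0.12), np.float64(0.07), np.float64(-1.33)))
0
   (np.float64(-0.056), (np.float64(-0.26), np.float64(0.53), np.float64(-0.2), np.float64(0.0), np.float64(-0.84)))
20
   (np.float64(-0.051), (np.float64(-0.24), np.float64(0.4), np.float64(-0.66), np.float64(-0.48), np.float64(-0.19)))
40
60
```

Call:
move_arm(commands=[[0.02,0.03,0,0,0,-0.03,0.087],[0.035,0.06,0,0,0,-0.06,0.087],[0.055,0.09,0,0,0,-0.09,0.087],[0.07,0.12,0,0,0,-0.12,0.087],[0.08,0.15,0,0,0,-0.15,0.087],[0.09,0.18,0,0,0,-0.17,0.087],[0.1,0.21,0,0,0,-0.197,0.087],[0.103,0.234,0,0,0,-0.197,0.087]])

```text
time: 3.12
ee_pos: [0.4475, -0.0266, 0.5007]
eef_rot: [0.999, 0.038, -0.002, 0.0]
force: [-0.6, 0.6, -1.0]
width: 1.001
gripper_force: 0.0
```

```bash
echo "print('tau',np.round(s['tau'],1))" >> log.py; python3 log.py
```

```text
3.12 q [0.3046, 0.0108, 0.206, -0.0008, -1.7693, 1.3417] p [0.4475, -0.0266, 0.5007] r [0.9993, 0.0378, -0.0017, 0.0] F [-0.6  0.6 -1. ] w 1.001 gf 0.0
tau [  1.6 -20.6  19.9   4.4   0.1  -0.2]
```

Call:
move_arm(commands=[[0.02,-0.01,0.03,0,0,0,0.087],[0.04,-0.02,0.065,0,0,0,0.087],[0.06,-0.03,0.1,0,0,0,0.087],[0.08,-0.03,0.14,0,0,0,0.087],[0.1,-0.03,0.18,0,0,0,0.087],[0.107,-0.03,0.22,0,0,0,0.087],[0.107,-0.03,0.25,0,0,0,0.087],[0.107,-0.03,0.25,0,0,0,0.087]])

```text
time: 4.12
ee_pos: [0.5495, 0.0117, 0.2486]
eef_rot: [0.999, 0.038, -0.004, 0.001]
force: [-0.9, 1.3, 1.2]
width: 0.996
gripper_force: 0.0
```

```bash
python3 log.py; python3 - <<'E'
from h import *
o=[]
for n in('side','top'):
    f=frame(n);s=bot.sense();u,v=proj(f,s['ee_pos'])[0].astype(int);print(n,u,v)
    o.append(cv2.resize(f['image'][max(0,v-75):max(0,v-75)+150,max(0,u-100):u+100],(600,450))[:300] if 0 else cv2.resize(f['image'][max(0,v-75):max(0,v-75)+150,max(0,u-67):max(0,u-67)+134],(400,450)))
cv2.imwrite('pics/g1.png',np.hstack(o)[:,:,::-1])
E
```

```text
4.12 q [0.3157, 0.2429, -0.13, -0.0011, -1.2064, 1.3308] p [0.5495, 0.0117, 0.2486] r [0.9993, 0.0377, -0.0042, 0.0007] F [-0.9  1.3  1.2] w 0.996 gf 0.0
tau [ -0.1 -30.9  18.1   3.9   0.2  -0. ]
side 301 136
top 290 191
```

View pics/g1.png

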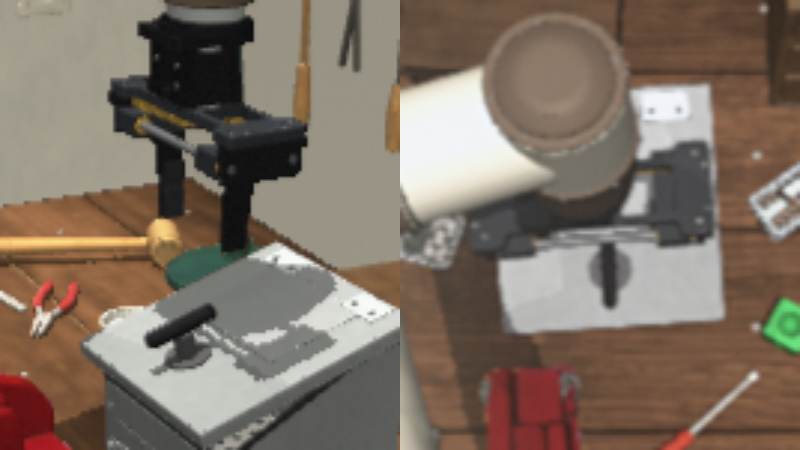

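Side: gripper hovers above the lid, bar at (180,325) in the crop. Top: bar at (609,275) and gripper centre at about (591,215), consistent with the top camera's calibration. Descend and grip the bar on the hinge side of the stem.

Call:
move_arm(commands=[[0.001,-0.002,0.03,0,0,0,0.087],[0.001,-0.002,0.06,0,0,0,0.087],[0.001,-0.002,0.085,0,0,0,0.087],[0.001,-0.002,0.097,0,0,0,0.06],[0.001,-0.002,0.097,0,0,0,0.03],[0.001,-0.002,0.097,0,0,0,0.0],[0.001,-0.002,0.097,0,0,0,0.0],[0.001,-0.002,0.097,0,0,0,0.0]], force=15)

```text
time: 5.22
ee_pos: [0.5526, 0.0123, 0.1562]
eef_rot: [0.999, 0.037, 0.001, -0.0]
force: [0.6, -0.3, -0.5]
width: 0.516
gripper_force: 0.0
```

```bash
python3 log.py
```

```text
5.22 q [0.3157, 0.3202, -0.2682, 0.0001, -0.9811, 1.3282] p [0.5526, 0.0123, 0.1562] r [0.9993, 0.0366, 0.0006, -0.0001] F [ 0.6 -0.3 -0.5] w 0.516 gf 0.0
tau [  0.  -33.9  16.9   3.7   0.1  -0. ]
```

Call:
move_arm(commands=[[0,0,0,0,0,0,0],[0,0,0,0,0,0,0],[0,0,0,0,0,0,0],[0,0,0,0,0,0,0],[0,0,0,0,0,0,0],[0,0,0,0,0,0,0]])

```text
time: 5.98
ee_pos: [0.5523, 0.0117, 0.1556]
eef_rot: [0.999, 0.036, -0.0, 0.0]
force: [1.0, -5.1, -0.3]
width: 0.158
gripper_force: 15.0
```

Call:
move_arm(commands=[[0.0005,0,-0.013,0,0,0,0],[0.002,0,-0.0257,0,0,0,0],[0.005,0,-0.038,0,0,0,0],[0.0084,0,-0.0507,0,0,0,0],[0.0135,0,-0.0625,0,0,0,0],[0.0192,0,-0.074,0,0,0,0],[0.026,0,-0.085,0,0,0,0],[0.026,0,-0.085,0,0,0,0]])

```text
time: 6.98
ee_pos: [0.5752, 0.0132, 0.2392]
eef_rot: [0.999, 0.036, -0.005, 0.001]
force: [-3.3, -3.8, 0.4]
width: 0.155
gripper_force: 15.0
```

```bash
python3 log.py
```

```text
6.98 q [0.3039, 0.2937, -0.0841, -0.0007, -1.2022, 1.3395] p [0.5752, 0.0132, 0.2392] r [0.9993, 0.0362, -0.0045, 0.0009] F [-3.3 -3.8  0.4] w 0.155 gf 15.0
tau [  2.4 -33.8  21.5   3.7   1.7   0.1]
```

Call:
move_arm(commands=[[0.0077,0.001,-0.0102,0,0,0,0],[0.0164,0.001,-0.0198,0,0,0,0],[0.0258,0.001,-0.0286,0,0,0,0],[0.036,0.001,-0.0365,0,0,0,0],[0.0468,0.001,-0.0436,0,0,0,0],[0.0581,0.001,-0.0496,0,0,0,0],[0.07,0.001,-0.0546,0,0,0,0],[0.0822,0.001,-0.0586,0,0,0,0]])

```text
time: 7.98
ee_pos: [0.6571, 0.0185, 0.299]
eef_rot: [0.999, 0.037, -0.004, 0.001]
force: [-6.7, -3.4, 2.9]
width: 0.16
gripper_force: 15.0
```

Call:
move_arm(commands=[[0.0063,0,-0.0015,0,0,0,0],[0.0126,0,-0.0029,0,0,0,0],[0.018,0,-0.0038,0,0,0,0],[0.0228,0,-0.0045,0,0,0,0],[0.0228,0,-0.0045,0,0,0,0],[0.0228,0,-0.0045,0,0,0,0]])

```text
time: 8.72
ee_pos: [0.6812, 0.0201, 0.3043]
eef_rot: [0.999, 0.037, -0.002, 0.001]
force: [-3.9, -2.8, 3.3]
width: 0.159
gripper_force: 15.0
```

```bash
python3 log.py; python3 - <<'E'
from h import *
o=[]
for n in('side','top'):
    f=frame(n);o.append(f['image'])
cv2.imwrite('pics/o1.png',np.hstack([o[0][20:320,200:600],o[1][80:380,150:550]])[:,:,::-1])
E
```

```text
8.72 q [0.2664, 0.4507, 0.3117, 0.0005, -1.4362, 1.3775] p [0.6812, 0.0201, 0.3043] r [0.9993, 0.0366, -0.0021, 0.0007] F [-3.9 -2.8  3.3] w 0.159 gf 15.0
tau [  2.1 -40.8  20.5   3.4   1.6  -0. ]
```

View pics/o1.png

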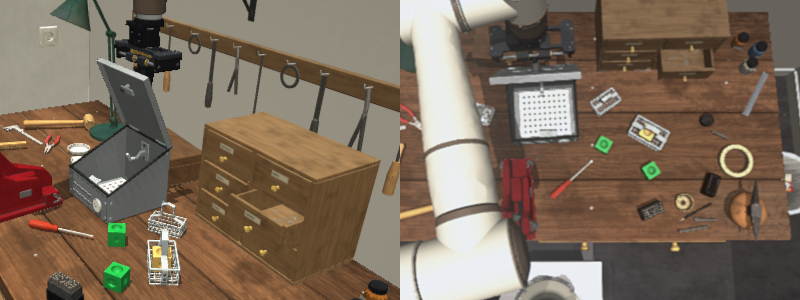

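Side crop: lid stands open at (135,100), hook visible on the back wall at (142,152). Top: basket untouched at (650,130). Release the bar and rise.

Call:
move_arm(commands=[[0,0,0,0,0,0,0.06],[0,0,0,0,0,0,0.06],[0,0,0,0,0,0,0.06],[0,0,0,0,0,0,0.06],[0,0,0,0,0,0,0.06],[0.005,0,-0.04,0,0,0,0.06],[0.005,0,-0.09,0,0,0,0.06],[0,0,-0.14,0,0,0,0.06]])

```text
time: 9.82
ee_pos: [0.6829, 0.0208, 0.4448]
eef_rot: [0.999, 0.037, -0.0, 0.0]
force: [1.2, 0.2, 0.6]
width: 0.687
gripper_force: 0.0
```

```bash
cat > go.py <<'E'
from h import *
def rot(yaw,lean,flip=0):
    # tool z = lean forward along yaw dir, tool x along yaw dir-ish (down-pointing), y = -left
    c,s=np.cos(yaw),np.sin(yaw);b=np.array([[c,s,0],[s,-c,0],[0,0,-1.]])
    return R.from_matrix(b)*R.from_euler('y',lean)
def row(p,yaw,lean,cur=None):
    s=bot.sense();p0,r0=cur if cur else (np.array(s['ee_pos']),R.from_quat(s['eef_rot']))
    d=r0.inv().apply(np.array(p)-p0);w=(r0.inv()*rot(yaw,lean)).as_rotvec()
    print('row',np.r_[d,w].round(4).tolist(),'len',np.linalg.norm(d).round(3),'ang',np.degrees(np.linalg.norm(w)).round(1))
    return np.array(p),rot(yaw,lean)
def lidang(f):
    # lid plane when open: tall points
    P=pts(f);P[f['depth']<=0]=np.nan;A=P.reshape(-1,3);A=A[np.isfinite(A[:,0])]
    yaw=.068;ex=np.array([np.cos(yaw),np.sin(yaw),0]);u=A@ex;v=A[:,1]*np.cos(yaw)-A[:,0]*np.sin(yaw)
    m=(abs(v+.024)<.09)&(u>.56)&(u<.75)&(A[:,2]>.22)&(A[:,2]<.36);return np.c_[u,A[:,2]][m]
E
python3 log.py
python3 - <<'E'
from go import *
from kin import *
f=frame('side');B=lidang(f);print(len(B));
c=B.mean(0);
for _ in range(3):
    k=np.linalg.svd(B-B.mean(0),full_matrices=False)[2][0];r=abs((B-B.mean(0))@[-k[1],k[0]]);B=B[r<np.maximum(.005,np.median(r)*2)]
print('lid phi',np.degrees(np.arctan2(abs(k[1]),abs(k[0]))),k,len(B))
import kin
for D in(.28,.322,.36):
    kin.D=D
    for nm,p,ex in(('basket',[.536,-.306,.08],[.876,-.482,0]),('hookfront',[.583,.016,.11],[.998,.068,0]),('hook',[.653,.0203,.102],[.998,.068,0])):
        for th in(0,15,20,25,30):
            t=np.radians(th);tz=np.sin(t)*np.array(ex)-np.cos(t)*Z
            q,e=ik(np.array(p)+.019*tz,tz);print(D,nm,th,q.round(2),round(e,4))
E
```

```text
9.82 q [0.2666, 0.4608, 0.663, 0.0001, -1.7734, 1.3773] p [0.6829, 0.0208, 0.4448] r [0.9993, 0.0365, -0.0002, 0.0001] F [1.2 0.2 0.6] w 0.687 gf 0.0
tau [ -0.3 -44.3  17.9   4.3   0.6   0. ]
1467
lid phi 65.0581370659327 [ 0.42169843 -0.90673614] 1356
0.28 basket 0 [-0.26  0.52 -0.21  0.   -0.84] 0.0
0.28 basket 15 [-0.23  0.44 -0.45 -0.17 -0.43] 0.0
0.28 basket 20 [-0.24  0.42 -0.58 -0.37 -0.25] 0.0
0.28 basket 25 [-0.25  0.41 -0.62 -0.44 -0.17] 0.0114
0.28 basket 30 [-0.26  0.4  -0.56 -0.2  -0.17] 0.0294
0.28 hookfront 0 [ 0.31  0.44 -0.27  0.   -0.87] 0.0
0.28 hookfront 15 [ 0.33  0.35 -0.5  -0.15 -0.47] 0.0
0.28 hookfront 20 [ 0.33  0.33 -0.61 -0.3  -0.31] 0.0
0.28 hookfront 25 [ 0.31  0.31 -0.71 -0.51 -0.17] 0.0069
0.28 hookfront 30 [ 0.3   0.3  -0.65 -0.3  -0.17] 0.0203
0.28 hook 0 [ 0.28  0.55 -0.09  0.   -0.93] 0.0
0.28 hook 15 [ 0.3   0.46 -0.32 -0.12 -0.54] 0.0
0.28 hook 20 [ 0.31  0.44 -0.42 -0.22 -0.38] 0.0
0.28 hook 25 [ 0.28  0.42 -0.58 -0.54 -0.17] 0.0006
0.28 hook 30 [ 0.28  0.41 -0.53 -0.35 -0.17] 0.0149
0.322 basket 0 [-0.26  0.52 -0.21  0.   -0.84] 0.0
0.322 baske
[... 824 characters left out ...]
19 -0.4 ] 0.0
0.36 basket 20 [-0.24  0.39 -0.7  -0.54 -0.17] 0.0001
0.36 basket 25 [-0.25  0.38 -0.66 -0.36 -0.17] 0.0169
0.36 basket 30 [-0.27  0.38 -0.58 -0.03 -0.17] 0.0361
0.36 hookfront 0 [ 0.31  0.44 -0.27  0.   -0.87] 0.0
0.36 hookfront 15 [ 0.34  0.32 -0.56 -0.17 -0.44] 0.0
0.36 hookfront 20 [ 0.34  0.29 -0.7  -0.38 -0.25] 0.0
0.36 hookfront 25 [ 0.32  0.28 -0.75 -0.45 -0.17] 0.0119
0.36 hookfront 30 [ 0.3   0.27 -0.68 -0.16 -0.17] 0.0233
0.36 hook 0 [ 0.28  0.55 -0.09  0.   -0.93] 0.0
0.36 hook 15 [ 0.31  0.44 -0.38 -0.13 -0.5 ] 0.0
0.36 hook 20 [ 0.31  0.41 -0.51 -0.26 -0.33] 0.0
0.36 hook 25 [ 0.29  0.39 -0.63 -0.47 -0.17] 0.0063
0.36 hook 30 [ 0.28  0.38 -0.56 -0.22 -0.17] 0.0192
```

Call:
move_arm(commands=[[-0.06,0,0,0,0,0,0.0],[-0.122,0,0,0,0,0,0.0],[-0.123,0,0.05,0,0,0,0.0],[-0.123,0,0.11,0,0,0,0.0],[-0.123,0,0.11,0,0,0,0.0],[-0.1,0,0.11,0,0,0,0.0],[-0.085,0,0.11,0,0,0,0.0],[-0.075,0,0.11,0,0,0,0.0]])

```text
time: 10.88
ee_pos: [0.6095, 0.0154, 0.3359]
eef_rot: [0.999, 0.036, 0.001, -0.0]
force: [-4.2, 0.2, 2.0]
width: 0.006
gripper_force: 2.0
```

Call:
move_arm(commands=[[0.008,0,0,0,0,0,0.0],[0.014,0,0,0,0,0,0.0],[0.02,0,0,0,0,0,0.0],[0.025,0,0,0,0,0,0.0],[0.03,0,0,0,0,0,0.0],[0.033,0,0,0,0,0,0.0],[0.033,0,0,0,0,0,0.0]])

```text
time: 11.75
ee_pos: [0.62, 0.0158, 0.3347]
eef_rot: [0.999, 0.037, -0.025, 0.002]
force: [-62.3, 4.2, 18.3]
width: 0.007
gripper_force: 31.3
```

```bash
python3 log.py;python3 - <<'E'
from go import *
f=frame('side');B=lidang(f)
np.save('pics/B.npy',B)
for z in np.arange(.22,.36,.02):
    t=B[(B[:,1]>z)&(B[:,1]<z+.02)];print(round(z,2),len(t),np.percentile(t[:,0],[5,50,95]).round(3))
E
```

```text
11.75 q [0.2819, 0.3544, 0.2395, -0.0082, -1.5047, 1.3646] p [0.62, 0.0158, 0.3347] r [0.999, 0.0374, -0.0247, 0.0019] F [-62.3   4.2  18.3] w 0.007 gf 31.3
tau [ -4.2 -14.   30.1   8.2  15.1  -0. ]
0.22 230 [0.681 0.684 0.687]
0.24 248 [0.675 0.679 0.682]
0.26 248 [0.67  0.673 0.677]
0.28 260 [0.665 0.668 0.671]
0.3 174 [0.658 0.663 0.667]
0.32 285 [0.615 0.655 0.66 ]
0.34 289 [0.611 0.651 0.655]
```

Call:
move_arm(commands=[[-0.03,0,0,0,0,0,0.06],[-0.09,0,0,0,0,0,0.087],[-0.12,0.02,-0.05,0,0,0,0.087],[-0.14,0.06,-0.07,0,0,0,0.087],[-0.14,0.06,-0.07,0,0,0,0.087],[-0.14,0.06,-0.07,0,0,0,0.087]])

```text
time: 12.55
ee_pos: [0.5063, -0.0519, 0.403]
eef_rot: [0.999, 0.036, 0.0, -0.0]
force: [0.6, 0.1, -0.9]
width: 0.604
gripper_force: 0.0
```

```bash
python3 log.py;python3 - <<'E'
from go import *
f=frame('side');B=lidang(f);B=B[(B[:,1]<.36)]
for z in(.22,.26,.3,.34):
    t=B[(B[:,1]>z)&(B[:,1]<z+.02)];print(z,np.median(t[:,0]).round(4))
yaw=np.radians(-28.8);lean=np.radians(18)
tz=rot(yaw,lean).apply([0,0,1]);G=np.array([.536,-.306,.080])
row(G+.019*tz-.10*tz,yaw,lean); 
# refine basket from top
f=frame('top');P=pts(f);P[f['depth']<=0]=np.nan;A=P.reshape(-1,3);A=A[np.isfinite(A[:,0])]
B=A[(np.linalg.norm(A[:,:2]-G[:2],axis=1)<.09)&(A[:,2]>.03)&(A[:,2]<.12)]
for lo,hi in((.03,.055),(.09,.115)):
    t=B[(B[:,2]>lo)&(B[:,2]<hi)]
    if len(t)>5:print(len(t),cv2.minAreaRect(t[:,:2].astype(np.float32)))
E
```

```text
12.55 q [0.2167, 0.1092, 0.0794, -0.0008, -1.5405, 1.427] p [0.5063, -0.0519, 0.403] r [0.9993, 0.0365, 0.0002, -0.0005] F [ 0.6  0.1 -0.9] w 0.604 gf 0.0
tau [ -0.4 -27.5  20.7   4.6   0.1   0. ]
0.22 0.6837
0.26 0.6733
0.3 0.6624
0.34 0.6523
row [-0.0098, 0.2423, 0.2453, -0.0907, 0.3066, 0.5714] len 0.345 ang 37.5
403 ((0.5371395349502563, -0.3059765100479126), (0.11714204400777817, 0.06697072088718414), 59.80436325073242)
68 ((0.5365570187568665, -0.3071146011352539), (0.04351877421140671, 0.013369955122470856), 60.908226013183594)
```

Call:
move_arm(commands=[[0,0.04,0.02,-0.015,0.05,0.1,0.087],[0,0.08,0.04,-0.03,0.1,0.2,0.087],[0,0.12,0.06,-0.045,0.15,0.29,0.087],[0,0.16,0.09,-0.06,0.2,0.38,0.087],[-0.005,0.2,0.12,-0.075,0.25,0.48,0.087],[-0.01,0.242,0.16,-0.0907,0.3066,0.5714,0.087],[-0.01,0.242,0.2,-0.0907,0.3066,0.5714,0.087],[-0.01,0.242,0.245,-0.0907,0.3066,0.5714,0.087]])

```text
time: 13.65
ee_pos: [0.5139, -0.2943, 0.1566]
eef_rot: [0.957, -0.246, 0.152, 0.039]
force: [0.4, -0.2, -0.3]
width: 1.0
gripper_force: 0.0
```

```bash
python3 log.py;python3 - <<'E'
from go import *
from kin import *
s=bot.sense();q=s['joint_positions']
for D in(.26,.3,.322,.34,.38):
    k=fk(q,D);print(D,k['p'].round(4),k['tz'].round(3))
print(R.from_quat(s['eef_rot']).apply([0,0,1]).round(3))
yaw=np.radians(-29.2);lean=np.radians(18);tz=rot(yaw,lean).apply([0,0,1]);G=np.array([.5367,-.3065,.080])
row(G+.019*tz,yaw,lean)
E
```

```text
13.65 q [-0.2017, 0.2479, -0.482, 0.1774, -0.5462, 1.1316] p [0.5139, -0.2943, 0.1566] r [0.9566, -0.2457, 0.152, 0.0389] F [ 0.4 -0.2 -0.3] w 1.0 gf 0.0
tau [ -0.3 -32.2  16.9   3.1  -0.1   0.2]
0.26 [ 0.4746 -0.2335  0.1109] [ 0.308  0.031 -0.951]
0.3 [ 0.487  -0.2322  0.1129] [ 0.308  0.031 -0.951]
0.322 [ 0.4937 -0.2316  0.1139] [ 0.308  0.031 -0.951]
0.34 [ 0.4993 -0.231   0.1148] [ 0.308  0.031 -0.951]
0.38 [ 0.5116 -0.2298  0.1168] [ 0.308  0.031 -0.951]
[ 0.272 -0.149 -0.951]
row [0.0008, -0.0002, 0.0999, -0.0024, -0.0008, 0.0064] len 0.1 ang 0.4
```

Call:
move_arm(commands=[[0,0,0.03,0,0,0.006,0.087],[0.001,0,0.06,0,0,0.006,0.087],[0.001,0,0.085,0,0,0.006,0.087],[0.001,0,0.1,0,0,0.006,0.087],[0.001,0,0.1,0,0,0.006,0.087]])

```text
time: 14.28
ee_pos: [0.5411, -0.3093, 0.062]
eef_rot: [0.956, -0.248, 0.151, 0.039]
force: [0.9, -0.0, 0.2]
width: 0.997
gripper_force: 0.0
```

```bash
python3 log.py;python3 - <<'E'
from h import *
o=[]
for n in('side','top'):
    f=frame(n);s=bot.sense();u,v=proj(f,s['ee_pos'])[0].astype(int)
    o.append(cv2.resize(f['image'][v-60:v+60,u-60:u+60],(400,400),interpolation=cv2.INTER_CUBIC))
cv2.imwrite('pics/b1.png',np.hstack(o)[:,:,::-1])
E
```

```text
14.28 q [-0.227, 0.4212, -0.5455, 0.2759, -0.3144, 1.0393] p [0.5411, -0.3093, 0.062] r [0.9561, -0.2484, 0.1505, 0.0386] F [ 0.9 -0.   0.2] w 0.997 gf 0.0
tau [  0.  -34.2  13.    2.6   0.7  -0. ]
```

View pics/b1.png

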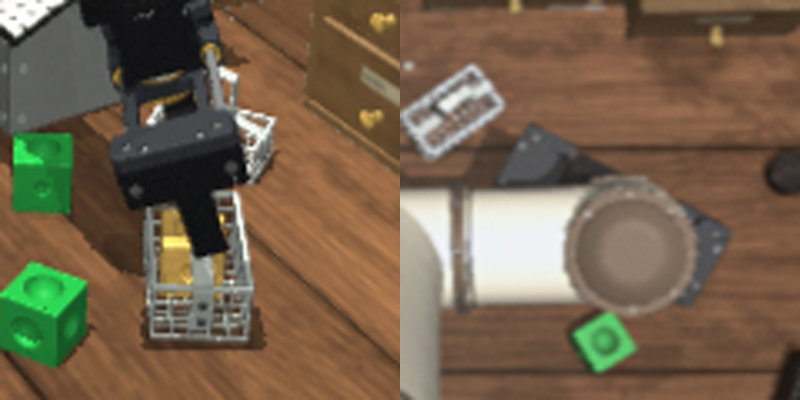

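Side crop: the finger straddles the bail leg at (205,250), block in the basket. Close and lift.

Call:
move_arm(commands=[[0,0,0,0,0,0,0.05],[0,0,0,0,0,0,0.03],[0,0,0,0,0,0,0.03],[0,0,0,0,0,0,0.03],[0,0,0,0,0,0,0.03],[0,0,0,0,0,0,0.03],[0,0,0,0,0,0,0.03]], force=35)

```text
time: 15.25
ee_pos: [0.5412, -0.3101, 0.064]
eef_rot: [0.956, -0.249, 0.152, 0.039]
force: [-2.5, -3.7, 3.3]
width: 0.505
gripper_force: 35.0
```

Call:
move_arm(commands=[[0.002,0,-0.006,0,0,0,0.03],[0.006,0,-0.019,0,0,0,0.03],[0.013,0,-0.04,0,0,0,0.03],[0.023,0,-0.07,0,0,0,0.03],[0.034,0,-0.105,0,0,0,0.03],[0.046,0,-0.14,0,0,0,0.03],[0.055,0,-0.17,0,0,0,0.03],[0.055,0,-0.17,0,0,0,0.03]])

```text
time: 16.25
ee_pos: [0.5418, -0.3092, 0.2437]
eef_rot: [0.956, -0.249, 0.154, 0.038]
force: [1.2, -0.1, -7.8]
width: 0.502
gripper_force: 35.0
```

```bash
python3 log.py;python3 - <<'E'
from go import *
s=bot.sense();r=R.from_quat(s['eef_rot']);tz=r.apply([0,0,1]);G=np.array(s['ee_pos'])-.019*tz;print('G',G.round(4),'lean',np.degrees(np.arcsin(np.hypot(*tz[:2]))))
f=frame('side');cv2.imwrite('pics/l_side.png',f['image'][:,:,::-1]);P=pts(f);P[f['depth']<=0]=np.nan;A=P.reshape(-1,3);im=f['image'].reshape(-1,3).astype(int)
m=(np.linalg.norm(A[:,:2]-G[:2],axis=1)<.09)&(A[:,2]>G[2]-.1)&(A[:,2]<G[2]-.02)
w=m&(im.min(1)>90);yel=m&(im[:,0]-im[:,2]>50)&(im[:,0]>120)
print('white',w.sum(),np.percentile(A[w],[1,99],0).round(3).tolist(),'rect',cv2.minAreaRect(A[w][:,:2].astype(np.float32)));print('brass',yel.sum(),A[yel].mean(0) if yel.any() else 0)
B=A[w];yaw=np.arctan2(*(r.apply([1,0,0])[1::-1]));e=np.array([np.cos(yaw),np.sin(yaw)]);X=(B[:,:2]-G[:2]);a=X@e;lat=X@[-e[1],e[0]]
# vertical corner/near end face: slope of front edge vs z
for z in np.arange(-.08,-.03,.01):
    t=(B[:,2]-G[2]>z)&(B[:,2]-G[2]<z+.01);print(round(z,2),t.sum(),'a',np.percentile(a[t],[3,97]).round(3),'lat',np.percentile(lat[t],[3,97]).round(3))
E
```

```text
16.25 q [-0.2176, 0.2151, -0.2651, 0.1217, -0.7877, 1.2068] p [0.5418, -0.3092, 0.2437] r [0.9556, -0.2485, 0.1538, 0.0379] F [ 1.2 -0.1 -7.8] w 0.502 gf 35.0
tau [ -0.2 -35.5  22.5   5.3   1.    0. ]
G [ 0.5366 -0.3064  0.2618] lean 18.227361142696278
white 781 [[0.486, -0.37, 0.178], [0.59, -0.249, 0.233]] rect ((0.537840723991394, -0.30971553921699524), (0.11944546550512314, 0.06526295840740204), 60.114994049072266)
brass 277 [ 0.52602741 -0.30921477  0.2115463 ]
-0.08 81 a [-0.029  0.034] lat [-0.059  0.053]
-0.07 114 a [-0.029  0.034] lat [-0.059  0.046]
-0.06 113 a [-0.029  0.034] lat [-0.059  0.055]
-0.05 240 a [-0.03   0.034] lat [-0.058  0.053]
-0.04 69 a [-0.004  0.009] lat [-0.048 -0.008]
```

```bash
python3 - <<'E'
from go import *
yaw=.0677;ex=np.array([np.cos(yaw),np.sin(yaw),0]);ey=np.array([-ex[1],ex[0],0]);O=.6045*ex-.0239*ey;print('O',O)
for n in('side','top'):
    f=frame(n);cv2.imwrite(f'pics/h_{n}.png',f['image'][:,:,::-1]);P=pts(f);P[f['depth']<=0]=np.nan;A=P.reshape(-1,3);A=A[np.isfinite(A[:,0])]-O
    B=np.c_[A@ex,A@ey,A[:,2]]
    m=(B[:,0]>0)&(B[:,0]<.085)&(abs(B[:,1])<.03)&(B[:,2]>.09)&(B[:,2]<.15);t=B[m]
    print(n,'hook',len(t),t.mean(0).round(4) if len(t) else 0)
    for x in np.arange(.01,.085,.01):
        k=t[(t[:,0]>x)&(t[:,0]<x+.01)]
        if len(k)>2:print('  x',round(x,3),len(k),'y',np.percentile(k[:,1],[5,95]).round(4),'ztop',np.percentile(k[:,2],95).round(4))
    # front wall: z<.078 in front
    m=(B[:,2]>.03)&(B[:,2]<.07)&(abs(B[:,1])<.08)&(B[:,0]<-.07)&(B[:,0]>-.12);print('front wall x',np.median(B[m,0]),m.sum())
    m=(B[:,2]>.02)&(B[:,2]<.15)&(abs(B[:,0])<.08)&(B[:,1]<-.09)&(B[:,1]>-.12);print('right wall y',np.median(B[m,1]),m.sum())
    # rim points of both side walls
    zr=.080+(B[:,0]+.095)*np.tan(np.radians(25));m=(abs(B[:,2]-zr)<.006)&(abs(B[:,0])<.085)
    for lo,hi in((-.12,-.085),(.085,.12)):
        k=B[m&(B[:,1]>lo)&(B[:,1]<hi)];print('rim',lo,len(k),np.percentile(k[:,1],[5,50,95]).round(4) if len(k)>3 else '')
    m=(abs(B[:,2]-.08)<.006)&(abs(B[:,1])<.08)&(B[:,0]<-.08)&(B[:,0]>-.11);print('front rim',m.sum(),np.percentile(B[m,0],[5,50,95]).round(4) if m.sum()>3 else '')
E
```

```text
O [0.60473202 0.01704814 0.        ]
side hook 86 [ 0.0527 -0.0053  0.1189]
  x 0.02 14 y [-0.0096  0.0015] ztop 0.133
  x 0.03 15 y [-0.0103 -0.0033] ztop 0.1252
  x 0.04 10 y [-0.0104 -0.0028] ztop 0.1154
  x 0.05 11 y [-0.0118 -0.0028] ztop 0.1169
  x 0.06 20 y [-0.0111 -0.0016] ztop 0.1259
  x 0.07 10 y [-0.0076  0.001 ] ztop 0.1301
  x 0.08 6 y [-0.0084  0.0077] ztop 0.1245
front wall x -0.09586484082574778 412
right wall y -0.10248242702337101 1392
rim -0.12 162 [-0.1054 -0.1028 -0.099 ]
rim 0.085 186 [0.0894 0.0932 0.0975]
front rim 112 [-0.0983 -0.0955 -0.0828]
top hook 70 [0.0586 0.0007 0.1261]
  x 0.02 7 y [-0.0022  0.0036] ztop 0.1367
  x 0.03 5 y [-0.0025  0.0027] ztop 0.1347
  x 0.04 10 y [-0.0026  0.0036] ztop 0.1216
  x 0.05 12 y [-0.0029  0.0045] ztop 0.1211
  x 0.06 15 y [-0.0037  0.0054] ztop 0.1291
  x 0.07 10 y [-0.0022  0.004 ] ztop 0.1355
  x 0.08 11 y [-0.0094  0.0109] ztop 0.1467
front wall x -0.09611915403774604 104
right wall y -0.09577454489357769 17
rim -0.12 25 [-0.0996 -0.0976 -0.0939]
rim 0.085 83 [0.0963 0.0993 0.1022]
front rim 39 [-0.0979 -0.0856 -0.0814]
```

```bash
python3 - <<'E'
from go import *
yaw=.0677;lean=np.radians(18.2);ex=np.array([np.cos(yaw),np.sin(yaw),0]);ey=np.array([-ex[1],ex[0],0])
tz=rot(yaw,lean).apply([0,0,1])
f=lambda u,z:u*ex-.0257*ey+[0,0,z]+.019*tz
c=row(f(.5825,.285),yaw,lean);c=row(f(.5825,.130),yaw,lean,c);c=row(f(.6545,.130),yaw,lean,c);c=row(f(.6545,.101),yaw,lean,c)
E
```

```text
row [-0.1001, -0.3063, -0.061, 0.176, 0.0091, -0.5496] len 0.328 ang 33.1
row [-0.0484, 0.0, 0.1472, 0.0, 0.0, 0.0] len 0.155 ang 0.0
row [0.0684, -0.0, 0.0225, 0.0, 0.0, 0.0] len 0.072 ang 0.0
row [-0.0091, 0.0, 0.0275, 0.0, 0.0, 0.0] len 0.029 ang 0.0
```

Call:
move_arm(commands=[[-0.006,-0.018,-0.004,0.0106,0.0005,-0.033,0.03],[-0.02,-0.0613,-0.0122,0.0352,0.0018,-0.11,0.03],[-0.036,-0.1103,-0.022,0.0634,0.0033,-0.198,0.03],[-0.0521,-0.1593,-0.0317,0.0915,0.0047,-0.286,0.03],[-0.0681,-0.2083,-0.0415,0.1197,0.0062,-0.374,0.03],[-0.0821,-0.2512,-0.05,0.1443,0.0075,-0.451,0.03],[-0.0941,-0.2879,-0.0573,0.1654,0.0086,-0.517,0.03],[-0.1001,-0.3063,-0.061,0.176,0.0091,-0.5496,0.03]])

```text
time: 17.4
ee_pos: [0.5899, 0.0156, 0.2687]
eef_rot: [0.986, 0.036, 0.16, -0.004]
force: [0.5, -0.5, -7.5]
width: 0.503
gripper_force: 35.0
```

Call:
move_arm(commands=[[0,0,0,0,0,0,0.03],[0,0,0,0,0,0,0.03]])

```text
time: 17.65
ee_pos: [0.5897, 0.0126, 0.2691]
eef_rot: [0.987, 0.034, 0.16, -0.003]
force: [-0.2, 0.4, -7.3]
width: 0.499
gripper_force: 35.0
```

```bash
python3 log.py;cat > bk.py <<'E'
from go import *
yaw=.0677;lean=np.radians(18.2);ex=np.array([np.cos(yaw),np.sin(yaw),0]);ey=np.array([-ex[1],ex[0],0]);O=.6045*ex-.0257*ey
def boxf(p): p=np.asarray(p)-O; return np.array([p@ex,p@ey,p[2]])
s=bot.sense();r=R.from_quat(s['eef_rot']);tz=r.apply([0,0,1]);G=np.array(s['ee_pos'])-.019*tz
print('G box',boxf(G).round(4),'lean',np.degrees(np.arctan2(tz@ex,-tz[2])).round(2),'side lean',np.degrees(np.arcsin(tz@ey)).round(2))
E
python3 - <<'E'
from bk import *
tz=rot(yaw,lean).apply([0,0,1]);f=lambda u,z:u*ex-.0257*ey+[0,0,z]+.019*tz
c=row(f(.5825,.285),yaw,lean)
f=frame('side');P=pts(f);P[f['depth']<=0]=np.nan;A=P.reshape(-1,3);im=f['image'].reshape(-1,3).astype(int)
m=(np.linalg.norm(A[:,:2]-G[:2],axis=1)<.09)&(A[:,2]>G[2]-.1)&(A[:,2]<G[2]-.02)&(im.min(1)>90)
B=A[m]-G
a=B@ex;l=B@ey
for z in np.arange(-.085,-.03,.01):
    t=(B[:,2]>z)&(B[:,2]<z+.01);
    if t.sum()>3:print(round(z,3),t.sum(),'a',np.percentile(a[t],[3,97]).round(3),'lat',np.percentile(l[t],[3,97]).round(3))
E
```

```text
17.65 q [0.3424, 0.1354, -0.3006, 0.122, -0.8291, 1.2281] p [0.5897, 0.0126, 0.2691] r [0.9865, 0.0337, 0.1601, -0.0033] F [-0.2  0.4 -7.3] w 0.499 gf 35.0
tau [  0.4 -30.7  23.    5.4   1.4  -0. ]
G box [-0.0213 -0.0015  0.2871] lean 18.43 side lean -0.24
row [-0.0014, -0.0016, 0.0018, 0.0042, -0.0041, 0.0013] len 0.003 ang 0.3
-0.085 132 a [-0.03   0.034] lat [-0.057  0.051]
-0.075 84 a [-0.03   0.034] lat [-0.059  0.054]
-0.065 73 a [-0.03   0.034] lat [-0.061  0.053]
-0.055 87 a [-0.031  0.034] lat [-0.06   0.055]
-0.045 152 a [-0.031  0.033] lat [-0.059  0.051]
-0.035 41 a [-0.005  0.008] lat [-0.032  0.023]
```

Call:
move_arm(commands=[[-0.007,-0.001,0.02,0,0,0,0.03],[-0.015,-0.001,0.045,0,0,0,0.03],[-0.025,-0.001,0.072,0,0,0,0.03],[-0.034,-0.001,0.1,0,0,0,0.03],[-0.043,-0.001,0.125,0,0,0,0.03],[-0.05,-0.001,0.147,0,0,0,0.03],[-0.05,-0.001,0.149,0,0,0,0.03],[-0.05,-0.001,0.149,0,0,0,0.03]])

```text
time: 18.7
ee_pos: [0.5917, 0.0133, 0.114]
eef_rot: [0.986, 0.034, 0.162, -0.004]
force: [1.0, 0.1, -8.3]
width: 0.495
gripper_force: 35.0
```

```bash
python3 log.py;python3 - <<'E'
from bk import *
f=frame('side');cv2.imwrite('pics/d1.png',cv2.resize(f['image'][80:260,230:430],(800,720))[:600,:,::-1])
E
```

```text
18.7 q [0.3366, 0.2984, -0.5614, 0.2261, -0.4058, 1.1086] p [0.5917, 0.0133, 0.114] r [0.9861, 0.0339, 0.1624, -0.0037] F [ 1.   0.1 -8.3] w 0.495 gf 35.0
tau [ -0.1 -33.8  16.8   3.7   1.2  -0. ]
G box [-0.0194 -0.001   0.132 ] lean 18.7 side lean -0.2
```

View pics/d1.png

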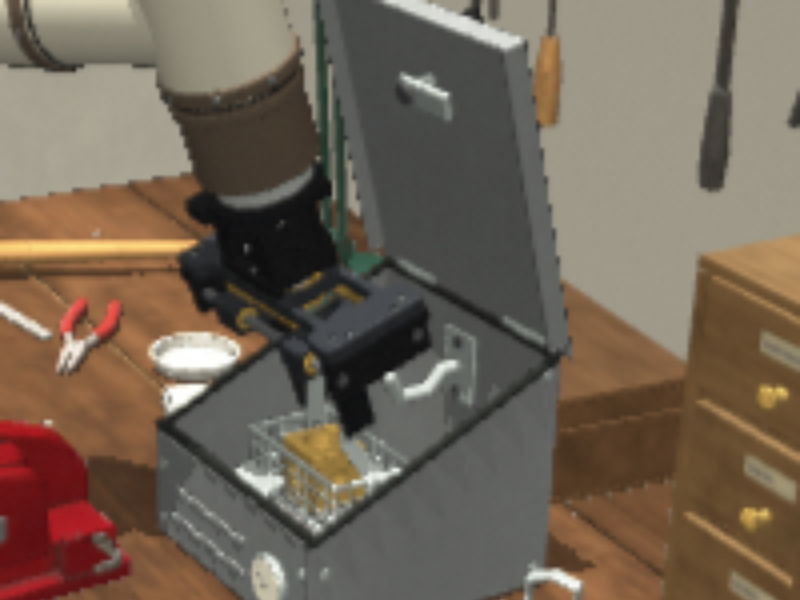

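Side crop: basket hangs upright inside the box, block in it, in front of the hook (tip at (395,385)). The pawl on the lid's inside is at (430,95). I check wrist clearance to the pawl before going in.

```bash
python3 - <<'E'
from bk import *
ax=-tz
for n in('side','top'):
    f=frame(n);P=pts(f);P[f['depth']<=0]=np.nan;A=P.reshape(-1,3);A=A[np.isfinite(A[:,0])];D=A-G;h=D@ax
    fx=np.cross(ey,ax);fx*=np.sign(fx@ex);a=D@fx;l=D@ey
    rr=np.hypot(a,l)
    for k in np.arange(.05,.36,.02):
        m=(h>k)&(h<k+.02)&(rr<.11)&((A-O)@ex<.02)
        if m.sum()>10:print(n,round(k,2),m.sum(),'a',np.percentile(a[m],[2,98]).round(3),'l',np.percentile(l[m],[2,98]).round(3))
    B=np.array([boxf(p) for p in A[(A[:,2]>.28)&(A[:,2]<.37)]])
    m=(abs(B[:,1])<.03)&(B[:,0]>.02)&(B[:,0]<.08)
    if m.sum():print(n,'pawl/lid min x',np.percentile(B[m,0],[1,50]).round(4),m.sum())
E
```

```text
G box [-0.019  -0.0007  0.1326] lean 18.76 side lean -0.17
side 0.05 368 a [-0.039  0.033] l [-0.091  0.081]
side 0.07 525 a [-0.038  0.032] l [-0.097  0.084]
side 0.09 495 a [-0.034  0.033] l [-0.096  0.088]
side 0.11 155 a [-0.023  0.022] l [-0.019  0.044]
side 0.13 131 a [-0.038  0.03 ] l [-0.033  0.048]
side 0.15 246 a [-0.037  0.031] l [-0.038  0.016]
side 0.17 188 a [-0.04   0.029] l [-0.042  0.003]
side 0.19 249 a [-0.04  0.03] l [-0.042  0.006]
side 0.21 247 a [-0.041  0.029] l [-0.043  0.003]
side 0.23 280 a [-0.046  0.034] l [-0.046  0.014]
side 0.25 375 a [-0.074  0.03 ] l [-0.043  0.077]
side 0.27 484 a [-0.079  0.029] l [-0.043  0.071]
side 0.29 545 a [-0.077  0.028] l [-0.043  0.073]
side 0.31 638 a [-0.069  0.028] l [-0.042  0.095]
side 0.33 489 a [-0.041  0.034] l [-0.043  0.021]
side pawl/lid min x [0.0287 0.0496] 402
top 0.05 57 a [-0.034  0.038] l [-0.075  0.084]
top 0.07 196 a [-0.036  0.038] l [-0.079  0.07 ]
top 0.09 543 a [-0.033  0.036] l [-0.09   0.096]
top 0.13 12 a [0.026 0.038] l [0.032 0.053]
top 0.15 30 a [0.02  0.037] l [-0.008  0.052]
top 0.23 67 a [-0.015  0.044] l [-0.04   0.038]
top 0.25 39 a [-0.003  0.043] l [-0.038  0.033]
top 0.27 25 a [0.004 0.042] l [-0.036  0.083]
top 0.29 211 a [-0.075  0.039] l [-0.032  0.106]
top 0.31 986 a [-0.067  0.031] l [-0.007  0.104]
top 0.33 1182 a [-0.038  0.039] l [-0.034  0.043]
top 0.35 144 a [-0.019  0.02 ] l [-0.017  0.024]
top pawl/lid min x [0.0289 0.0431] 147
```

Call:
move_arm(commands=[[0.009,0,0.003,0,0,0,0.03],[0.02,0,0.007,0,0,0,0.03],[0.031,0,0.011,0,0,0,0.03],[0.042,0,0.015,0,0,0,0.03],[0.0524,0,0.02,0,0,0,0.03],[0.055,0,0.028,0,0,0,0.03],[0.0571,0,0.0342,0,0,0,0.03],[0.0571,0,0.0342,0,0,0,0.03]])

```text
time: 19.85
ee_pos: [0.6548, 0.0177, 0.0975]
eef_rot: [0.987, 0.034, 0.16, -0.003]
force: [-0.0, 0.2, -7.4]
width: 0.499
gripper_force: 35.0
```

```bash
python3 log.py;python3 bk.py
```

```text
19.85 q [0.3074, 0.4143, -0.4098, 0.1859, -0.4411, 1.1761] p [0.6548, 0.0177, 0.0975] r [0.9865, 0.0339, 0.1602, -0.0033] F [-0.   0.2 -7.4] w 0.499 gf 35.0
tau [  0.  -41.2  18.2   4.    1.4  -0. ]
G box [ 0.0439 -0.0009  0.1155] lean 18.44 side lean -0.23
```

Call:
move_arm(commands=[[0.001,0,0.005,0,0,0,0.03],[-0.001,0,0.009,0,0,0,0.03],[-0.002,0,0.012,0,0,0,0.03],[-0.003,0,0.015,0,0,0,0.03],[-0.004,0,0.017,0,0,0,0.03],[-0.004,0,0.017,0,0,0,0.03]])

```text
time: 20.6
ee_pos: [0.6589, 0.0182, 0.086]
eef_rot: [0.986, 0.034, 0.165, -0.004]
force: [-8.8, -0.4, 11.3]
width: 0.504
gripper_force: 35.0
```

```bash
python3 log.py;python3 bk.py
```

```text
20.6 q [0.3055, 0.4322, -0.4256, 0.206, -0.3988, 1.158] p [0.6589, 0.0182, 0.086] r [0.9857, 0.0345, 0.1647, -0.0039] F [-8.8 -0.4 11.3] w 0.504 gf 35.0
tau [  0.3 -30.9  15.3   3.    1.9  -0. ]
G box [ 0.0479 -0.0006  0.104 ] lean 18.97 side lean -0.17
```

Call:
move_arm(commands=[[0.0005,0,-0.002,0,0,0,0.03],[0.0005,0,-0.003,0,0,0,0.05],[0.0005,0,-0.003,0,0,0,0.06],[0.0005,0,-0.003,0,0,0,0.07],[0.0005,0,-0.003,0,0,0,0.075],[0.0005,0,-0.003,0,0,0,0.075],[0.0005,0,-0.003,0,0,0,0.075],[0.0005,0,-0.003,0,0,0,0.075]])

```text
time: 21.6
ee_pos: [0.6566, 0.018, 0.0843]
eef_rot: [0.986, 0.034, 0.161, -0.004]
force: [0.2, -0.5, 0.0]
width: 0.864
gripper_force: 0.0
```

```bash
python3 log.py;python3 bk.py; python3 - <<'E'
from bk import *
f=frame('side');cv2.imwrite('pics/d2.png',cv2.resize(f['image'][100:250,240:400],(640,600))[:,:,::-1])
E
```

```text
21.6 q [0.306, 0.4333, -0.4254, 0.2009, -0.4045, 1.1612] p [0.6566, 0.018, 0.0843] r [0.9863, 0.0341, 0.1613, -0.0036] F [ 0.2 -0.5  0. ] w 0.864 gf 0.0
tau [  0.  -37.3  14.6   3.    0.7  -0. ]
G box [ 0.0458 -0.0007  0.1023] lean 18.57 side lean -0.2
G box [ 0.0458 -0.0007  0.1023] lean 18.57 side lean -0.2
```

View pics/d2.png

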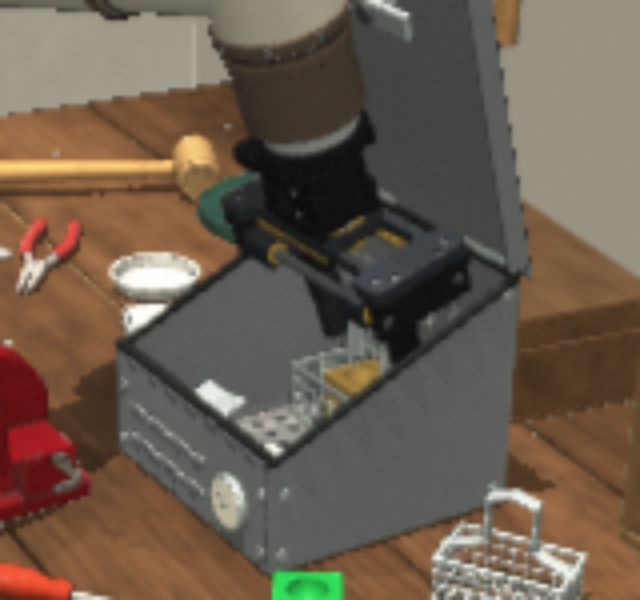

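Crop: basket hangs at the back of the box at (345,380), fingers opened on either side. Withdraw along the tool axis.

Call:
move_arm(commands=[[0,0,-0.01,0,0,0,0.075],[0,0,-0.025,0,0,0,0.075],[0,0,-0.045,0,0,0,0.075],[0,0,-0.07,0,0,0,0.075],[0,0,-0.1,0,0,0,0.075],[-0.04,0,-0.14,0,0,0,0.075],[-0.08,0,-0.18,0,0,0,0.075],[-0.08,0,-0.18,0,0,0,0.075]])

```text
time: 22.65
ee_pos: [0.5218, 0.0093, 0.2335]
eef_rot: [0.986, 0.034, 0.165, -0.005]
force: [0.4, -0.3, 0.5]
width: 0.864
gripper_force: 0.0
```

```bash
python3 log.py;python3 - <<'E'
from bk import *
for n in('side','top'):
    f=frame(n)
    P=pts(f);P[f['depth']<=0]=np.nan;A=P.reshape(-1,3)
    B=np.c_[(A-O)@ex,(A-O)@ey,A[:,2]];im=f['image'].reshape(-1,3).astype(int)
    ok=np.isfinite(B[:,0])&(B[:,0]>-.09)&(B[:,0]<.1)&(abs(B[:,1])<.085)
    y=ok&(im[:,0]-im[:,2]>60)&(B[:,2]<.12);print(n,'brass',y.sum(),np.nanmedian(B[y],0).round(4))
    w=ok&(im.min(1)>110)&(B[:,2]>.1)&(B[:,2]<.15)&(B[:,0]>.03)&(B[:,0]<.07)
    if w.sum():print('bail/hook',w.sum(),np.percentile(B[w],[5,50,95],0).round(3).tolist())
im=load('side')['image'];cv2.imwrite('pics/d3.png',cv2.resize(im[110:230,250:390],(700,600))[:,:,::-1])
E
```

```text
22.65 q [0.3894, 0.0364, -0.5218, 0.1607, -0.7042, 1.1445] p [0.5218, 0.0093, 0.2335] r [0.9858, 0.0343, 0.1646, -0.0049] F [ 0.4 -0.3  0.5] w 0.864 gf 0.0
tau [ -0.  -21.7  17.6   3.8   0.5  -0.1]
G box [-0.0895 -0.0003  0.2515] lean 18.96 side lean -0.05
side brass 82 [0.041  0.0096 0.0632]
bail/hook 94 [[0.032, -0.025, 0.102], [0.048, -0.007, 0.116], [0.067, 0.002, 0.126]]
top brass 114 [0.0383 0.0009 0.0649]
bail/hook 104 [[0.041, -0.017, 0.114], [0.05, 0.002, 0.12], [0.067, 0.022, 0.129]]
```

View pics/d3.png

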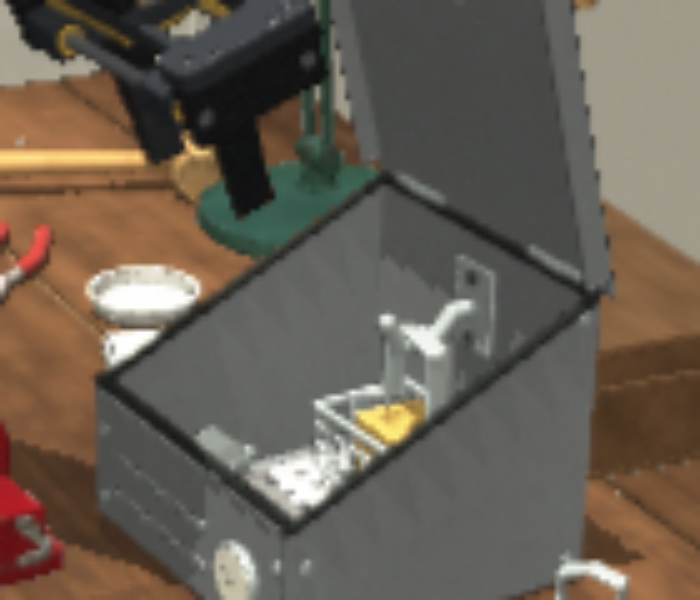

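```bash
python3 - <<'E'
from bk import *
f=lambda u,z:u*ex-.0257*ey+[0,0,z]
c=row(f(.53,.46),yaw,0);c=row(f(.70,.46),yaw,0,c);c=row(f(.70,.302),yaw,0,c)
B=lidang(load('side'))
for z in(.22,.26,.3,.34):
    t=B[(B[:,1]>z)&(B[:,1]<z+.02)];print(z,np.median(t[:,0]).round(4))
E
```

```text
G box [-8.750e-02 -1.000e-04  2.493e-01] lean 18.77 side lean -0.12
row [0.0801, 0.0005, -0.2143, 0.0024, -0.3277, 0.0016] len 0.229 ang 18.8
row [0.17, -0.0, 0.0, 0.0, 0.0, 0.0] len 0.17 ang 0.0
row [0.0, 0.0, 0.158, 0.0, 0.0, 0.0] len 0.158 ang 0.0
0.22 0.6837
0.26 0.6734
0.3 0.6627
0.34 0.6522
```

Call:
move_arm(commands=[[0.02,0,-0.055,0,-0.08,0,0.06],[0.04,0,-0.11,0,-0.16,0,0.06],[0.06,0,-0.165,0,-0.25,0,0.06],[0.08,0,-0.214,0.002,-0.328,0.0016,0.06],[0.08,0,-0.214,0.002,-0.328,0.0016,0.06],[0.08,0,-0.214,0.002,-0.328,0.0016,0.06]])

```text
time: 23.5
ee_pos: [0.5319, 0.0111, 0.4558]
eef_rot: [0.999, 0.033, -0.003, 0.001]
force: [-0.4, -0.1, -1.1]
width: 0.691
gripper_force: 0.0
```

Call:
move_arm(commands=[[0.05,0,0,0,0,0,0.06],[0.1,0,0,0,0,0,0.06],[0.15,0,0,0,0,0,0.06],[0.17,0,0,0,0,0,0.06],[0.17,0,0.04,0,0,0,0.06],[0.17,0,0.08,0,0,0,0.06],[0.17,0,0.08,0,0,0,0.06]])

```text
time: 24.38
ee_pos: [0.6986, 0.0221, 0.371]
eef_rot: [0.999, 0.034, -0.008, 0.002]
force: [0.7, 0.6, 0.1]
width: 0.692
gripper_force: 0.0
```

```bash
python3 log.py;python3 - <<'E'
from bk import *
p=np.array(s['ee_pos']);b=boxf(p);print('tcp box',b.round(4))
c=row((.6985)*ex-.0257*ey+[0,0,.302],yaw,0)
E
```

```text
24.38 q [0.262, 0.4865, 0.528, -0.0005, -1.6289, 1.3761] p [0.6986, 0.0221, 0.371] r [0.9994, 0.0337, -0.0081, 0.0016] F [0.7 0.6 0.1] w 0.692 gf 0.0
tau [ -0.1 -46.3  19.6   4.3   0.2   0. ]
G box [0.0943 0.0005 0.39  ] lean -0.94 side lean -0.16
tcp box [0.094  0.0005 0.371 ]
row [0.0011, 0.0003, 0.069, 0.0027, 0.0164, -0.0003] len 0.069 ang 1.0
```

Descend, grip, then follow the arc down.

Call:
move_arm(commands=[[0,0,0.03,0,0,0,0.06],[0,0,0.055,0,0,0,0.06],[0,0,0.071,0,0,0,0.05],[0,0,0.071,0,0,0,0.03],[0,0,0.071,0,0,0,0.0],[0,0,0.071,0,0,0,0.0],[0,0,0.071,0,0,0,0.0],[0,0,0.071,0,0,0,0.0]], force=15)

```text
time: 25.38
ee_pos: [0.7006, 0.0212, 0.3068]
eef_rot: [0.999, 0.033, -0.001, 0.001]
force: [0.4, -3.1, 0.3]
width: 0.16
gripper_force: 15.0
```

Call:
move_arm(commands=[[0,0,0,0,0,0,0.0],[0,0,0,0,0,0,0.0],[0,0,0,0,0,0,0.0],[0,0,0,0,0,0,0.0]])

```text
time: 25.88
ee_pos: [0.7006, 0.0213, 0.3068]
eef_rot: [0.999, 0.033, -0.001, 0.001]
force: [1.9, -3.4, 2.8]
width: 0.157
gripper_force: 15.0
```

```bash
python3 log.py;python3 - <<'E'
from bk import *
b=boxf(s['ee_pos']);b[2]+=.019;r=b[[0,2]]-[.095,.1725];print('rel hinge',r.round(4),'rad',np.hypot(*r))
# arc rows about hinge from present point, lid from 75 deg down to phi=-24
a0=np.radians(75.2);d=r
for phi in range(70,-25,-6):
    k=a0-np.radians(phi);c,sn=np.cos(k),np.sin(k)
    # closing: free edge goes down to -x : rotate (x,z) by +k (counter-clockwise x->z)
    q=np.array([c*d[0]-sn*d[1],sn*d[0]+c*d[1]]);print(phi,(q-d).round(4))
E
```

```text
25.88 q [0.2613, 0.4865, 0.3748, 0.0019, -1.4624, 1.376] p [0.7006, 0.0213, 0.3068] r [0.9994, 0.0334, -0.0014, 0.0013] F [ 1.9 -3.4  2.8] w 0.157 gf 15.0
tau [  3.3 -43.5  19.    2.6   0.1  -0. ]
G box [ 0.096  -0.0004  0.3258] lean -0.17 side lean -0.14
rel hinge [0.0009 0.1533] rad 0.1532607738601658
70 [-0.0139 -0.0005]
64 [-0.0298 -0.0027]
58 [-0.0454 -0.0066]
52 [-0.0605 -0.012 ]
46 [-0.0749 -0.019 ]
40 [-0.0885 -0.0275]
34 [-0.1012 -0.0373]
28 [-0.1127 -0.0484]
22 [-0.1231 -0.0607]
16 [-0.1321 -0.074 ]
10 [-0.1397 -0.0881]
4 [-0.1457 -0.103 ]
-2 [-0.1502 -0.1184]
-8 [-0.153  -0.1342]
-14 [-0.1542 -0.1502]
-20 [-0.1536 -0.1662]
```

Call:
move_arm(commands=[[-0.0139,0,0.0005,0,0,0,0],[-0.0298,0,0.003,0,0,0,0],[-0.045,0,0.007,0,0,0,0],[-0.06,0,0.0125,0,0,0,0],[-0.074,0,0.0195,0,0,0,0],[-0.0872,0,0.028,0,0,0,0],[-0.0995,0,0.038,0,0,0,0],[-0.1107,0,0.049,0,0,0,0]])

```text
time: 26.88
ee_pos: [0.5894, 0.0141, 0.258]
eef_rot: [0.999, 0.034, -0.001, 0.001]
force: [1.9, -4.9, 2.3]
width: 0.158
gripper_force: 15.0
```

Call:
move_arm(commands=[[-0.01,0,0.0125,0,0,0,0],[-0.0188,0,0.0255,0,0,0,0],[-0.026,0,0.04,0,0,0,0],[-0.0315,0,0.055,0,0,0,0],[-0.0355,0,0.07,0,0,0,0],[-0.038,0,0.086,0,0,0,0],[-0.0383,0,0.102,0,0,0,0],[-0.0383,0,0.102,0,0,0,0]])

```text
time: 27.88
ee_pos: [0.5494, 0.0114, 0.1533]
eef_rot: [0.999, 0.033, -0.004, 0.001]
force: [2.0, -5.5, -4.5]
width: 0.16
gripper_force: 15.2
```

```bash
python3 log.py;python3 bk.py
```

```text
27.88 q [0.3156, 0.323, -0.2722, -0.0005, -0.9844, 1.3218] p [0.5494, 0.0114, 0.1533] r [0.9994, 0.0332, -0.0043, 0.001] F [ 2.  -5.5 -4.5] w 0.16 gf 15.2
tau [  2.7 -36.5  18.4   3.1   0.1  -0. ]
G box [-0.0554 -0.      0.1723] lean -0.5 side lean -0.1
```

```bash
python3 - <<'E'
from bk import *
import kin
n=np.array([-np.sin(np.radians(25))*ex[0],-np.sin(np.radians(25))*ex[1],np.cos(np.radians(25))])
C=(.6995-.1651)*ex-.0257*ey+np.array([0,0,.1725-.0362]);print('bar',C)
for d in(.28,.322,.36):
    kin.D=d
    # check D from latest tilt: fk at hook pose
    for ln in(25,22,19,16):
        r0=rot(yaw,np.radians(ln));out=[]
        for a in(0,.75,1.5):
            rr=R.from_rotvec(-n*a)*r0;tz=rr.apply([0,0,1]);q,e=kin.ik(C+.005*tz,tz);out.append((q[[0,3,4]].round(2).tolist(),round(e,3)))
        print(d,ln,out)
q=np.array([0.306,0.4333,-0.4254,-0.2009,-0.4045])
for d in(.28,.3,.322,.34,.36):print(d,kin.fk(q,d)['p'].round(4),'meas .6566 .018 .0843')
E
```

```text
G box [-0.0554 -0.      0.1723] lean -0.5 side lean -0.1
bar [0.53491437 0.01051012 0.1363    ]
0.28 25 [([0.32, -0.63, -0.18], np.float64(0.0)), ([0.32, -0.63, -0.18], np.float64(0.0)), ([0.32, -0.63, -0.18], np.float64(0.0))]
0.28 22 [([0.36, -0.36, -0.32], np.float64(0.0)), ([0.35, -0.25, -0.31], np.float64(0.0)), ([0.35, -0.27, -0.25], np.float64(0.0))]
0.28 19 [([0.37, -0.24, -0.42], np.float64(0.0)), ([0.34, -0.06, -0.41], np.float64(0.0)), ([0.33, -0.02, -0.32], np.float64(0.0))]
0.28 16 [([0.36, -0.17, -0.51], np.float64(0.0)), ([0.31, 0.06, -0.5], np.float64(0.0)), ([0.28, 0.17, -0.39], np.float64(0.0))]
0.322 25 [([0.32, -0.65, -0.17], np.float64(0.002)), ([0.32, -0.65, -0.17], np.float64(0.002)), ([0.32, -0.65, -0.17], np.float64(0.002))]
0.322 22 [([0.37, -0.4, -0.29], np.float64(0.0)), ([0.36, -0.28, -0.29], np.float64(0.0)), ([0.35, -0.31, -0.22], np.float64(0.0))]
0.322 19 [([0.37, -0.26, -0.4], np.float64(0.0)), ([0.34, -0.07, -0.39], np.float64(0.0)), ([0.33, -0.02, -0.3], np.float64(0.0))]
0.322 16 [([0.37, -0.17, -0.5], np.float64(0.0)), ([0.3, 0.06, -0.49], np.float64(0.0)), ([0.28, 0.19, -0.38], np.float64(0.0))]
0.36 25 [([0.33, -0.65, -0.17], np.float64(0.004)), ([0.33, -0.65, -0.17], np.float64(0.004)), ([0.33, -0.65, -0.17], np.float64(0.004))]
0.36 22 [([0.37, -0.44, -0.27], np.float64(0.0)), ([0.36, -0.31, -0.26], np.float64(0.0)), ([0.35, -0.37, -0.19], np.float64(0.0))]
0.36 19 [([0.38, -0.27, -0.38], np.float64(0.0)), ([0.34, -0.07, -0.38], np.float64(0.0)), ([0.33, -0.02, -0.28], np.float64(0.0))]
0.36 16 [([0.38, -0.18, -0.48], np.float64(0.0)), ([0.3, 0.07, -0.48], np.float64(0.0)), ([0.27, 0.2, -0.37], np.float64(0.0))]
0.28 [0.6481 0.0173 0.0816] meas .6566 .018 .0843
0.3 [0.6545 0.0176 0.0827] meas .6566 .018 .0843
0.322 [0.6615 0.018  0.0838] meas .6566 .018 .0843
0.34 [0.6672 0.0184 0.0848] meas .6566 .018 .0843
0.36 [0.6736 0.0187 0.0858] meas .6566 .018 .0843
```

Call:
move_arm(commands=[[0,0,0.007,0,0,0,0],[0.001,0,0.014,0,0,0,0],[0.0015,0,0.02,0,0,0,0],[0.002,0,0.025,0,0,0,0],[0.002,0,0.026,0,0,0,0]])

```text
time: 28.5
ee_pos: [0.5529, 0.0117, 0.1295]
eef_rot: [0.999, 0.034, -0.002, 0.001]
force: [-1.7, -5.6, 1.5]
width: 0.159
gripper_force: 16.2
```

```bash
python3 log.py;python3 bk.py; cat > lid.py <<'E'
from bk import *
for n in('side','top'):
    f=frame(n);P=pts(f);P[f['depth']<=0]=np.nan;A=P.reshape(-1,3);B=np.c_[(A-O)@ex,(A-O)@ey,A[:,2]]
    zr=.1725+.0055-(.095-B[:,0])*np.tan(np.radians(25));m=(abs(B[:,0])<.09)&(abs(B[:,1])<.09)&(B[:,2]-zr>-.02)&(B[:,2]-zr<.05)
    T=B[m];T=T[np.isfinite(T[:,0])];best=None;rng=np.random.default_rng(0)
    for _ in range(400):
        a=T[rng.choice(len(T),3,0)];k=np.cross(a[1]-a[0],a[2]-a[0]);l=np.linalg.norm(k)
        if l<1e-5: continue
        k/=l;g=abs((T-a[0])@k)<.0025
        if best is None or g.sum()>best.sum():best=g
    q=T[best];k=np.linalg.svd(q-q.mean(0),full_matrices=False)[2][2];k*=np.sign(k[2])
    print(n,len(T),best.sum(),'slope',np.degrees(np.arctan2(-k[0],k[2])).round(2),'theta',np.radians(25-np.degrees(np.arctan2(-k[0],k[2]))).round(3),'z of top at x=-.1:',(q.mean(0)[2]-(k[0]*(-.1-q.mean(0)[0])-k[1]*q.mean(0)[1])/k[2]).round(4))
    h=(T-q.mean(0))@k;t=T[(h>.02)&(h<.045)&(T[:,0]<.02)&(abs(T[:,1])<.05)]
    if len(t)>8:print('  bar',len(t),t.mean(0).round(4),cv2.minAreaRect(t[:,:2].astype(np.float32)))
E
python3 lid.py
```

```text
28.5 q [0.3146, 0.352, -0.2973, 0.0009, -0.9261, 1.3227] p [0.5529, 0.0117, 0.1295] r [0.9994, 0.0335, -0.0021, 0.001] F [-1.7 -5.6  1.5] w 0.159 gf 16.2
tau [  2.7 -33.5  16.9   2.6   0.7   0. ]
G box [-0.052  -0.      0.1485] lean -0.24 side lean -0.11
G box [-0.052  -0.      0.1485] lean -0.24 side lean -0.11
side 2186 1577 slope 22.96 theta 0.036 z of top at x=-.1: 0.0957
  bar 158 [-0.0645 -0.0082  0.1451] ((-0.06587038189172745, -0.008848011493682861), (0.04061185196042061, 0.0400032214820385), 27.290483474731445)
top 1327 966 slope 23.25 theta 0.031 z of top at x=-.1: 0.098
  bar 16 [-0.0742  0.0021  0.1453] ((-0.07547269761562347, 0.0049477629363536835), (0.029574284330010414, 0.017269253730773926), 4.247860431671143)
```

Call:
move_arm(commands=[[0,0,0,0,0,0,0.05],[0,0,0,0,0,0,0.05],[0,0,0,0,0,0,0.05],[0,0,0,0,0,0,0.05],[0,0,0,0,0,0,0.05],[0,0,-0.03,0,0,0,0.05],[0,0,-0.06,0,0,0,0.05],[0,0,-0.06,0,0,0,0.05]])

```text
time: 29.6
ee_pos: [0.5549, 0.0123, 0.1925]
eef_rot: [0.999, 0.034, 0.001, 0.0]
force: [0.6, 0.2, -0.7]
width: 0.575
gripper_force: 0.0
```

```bash
python3 log.py;python3 lid.py; python3 - <<'E'
from bk import *
ln=np.radians(21);tz=rot(yaw,ln).apply([0,0,1]);C=.5332*ex-.0265*ey+np.array([0,0,.1418])
c=row(C-.045*tz,yaw,ln);row(C+.005*tz,yaw,ln,c)
E
```

```text
29.6 q [0.3148, 0.2893, -0.2136, 0.0014, -1.0659, 1.3227] p [0.5549, 0.0123, 0.1925] r [0.9994, 0.0337, 0.0011, 0.0003] F [ 0.6  0.2 -0.7] w 0.575 gf 0.0
tau [ -0.  -33.7  18.2   4.   -0.   -0. ]
G box [-0.0501  0.0004  0.2115] lean 0.13 side lean -0.04
side 2720 2123 slope 23.05 theta 0.034 z of top at x=-.1: 0.0955
  bar 117 [-0.067  -0.0053  0.1449] ((-0.06484279036521912, -0.002643176354467869), (0.05050797387957573, 0.018393756821751595), 3.115156888961792)
top 1331 939 slope 23.11 theta 0.033 z of top at x=-.1: 0.0982
  bar 28 [-0.0658  0.0024  0.1494] ((-0.06664896011352539, 0.0029979096725583076), (0.01452537439763546, 0.04014144092798233), 87.41292572021484)
G box [-0.052   0.0003  0.2085] lean -0.23 side lean -0.06
row [-0.0354, 0.0011, 0.0059, 0.0012, 0.3705, -0.0007] len 0.036 ang 21.2
row [0.0, 0.0, 0.05, 0.0, 0.0, 0.0] len 0.05 ang 0.0
```

Call:
move_arm(commands=[[-0.01,0.001,-0.01,0,0.12,0,0.05],[-0.02,0.001,-0.01,0,0.25,0,0.05],[-0.035,0.001,0,0.001,0.37,0,0.05],[-0.0354,0.001,0.006,0.001,0.3705,0,0.05],[-0.0354,0.001,0.006,0.001,0.3705,0,0.05],[-0.0354,0.001,0.006,0.001,0.3705,0,0.05]])

```text
time: 30.45
ee_pos: [0.5198, 0.0092, 0.1847]
eef_rot: [0.983, 0.033, 0.183, -0.006]
force: [0.3, 0.1, -0.4]
width: 0.576
gripper_force: 0.0
```

```bash
python3 log.py; python3 - <<'E'
from bk import *
ln=np.radians(21);tz=rot(yaw,ln).apply([0,0,1]);C=.5332*ex-.0265*ey+np.array([0,0,.1418])
row(C+.005*tz,yaw,ln)
E
```

```text
30.45 q [0.3926, 0.0707, -0.6616, 0.2426, -0.5003, 1.0521] p [0.5198, 0.0092, 0.1847] r [0.9825, 0.0331, 0.183, -0.0061] F [ 0.3  0.1 -0.4] w 0.576 gf 0.0
tau [ -0.  -20.5  16.1   3.3   0.7  -0. ]
G box [-0.0921 -0.0003  0.2025] lean 21.11 side lean -0.02
row [-0.0024, 0.0005, 0.0501, 0.0003, -0.0018, -0.0004] len 0.05 ang 0.1
```

Call:
move_arm(commands=[[-0.001,0,0.02,0,0,0,0.05],[-0.002,0,0.04,0,0,0,0.05],[-0.002,0,0.05,0,0,0,0.05],[-0.002,0,0.05,0,0,0,0.02],[-0.002,0,0.05,0,0,0,0],[-0.002,0,0.05,0,0,0,0],[-0.002,0,0.05,0,0,0,0],[-0.002,0,0.05,0,0,0,0]], force=45)

```text
time: 31.45
ee_pos: [0.5343, 0.0101, 0.137]
eef_rot: [0.983, 0.033, 0.183, -0.006]
force: [-1.8, 3.1, 0.2]
width: 0.156
gripper_force: 74.1
```

```bash
python3 log.py; python3 - <<'E'
from bk import *
C=.5332*ex-.0265*ey+np.array([0,0,.1418]);print('bar in tool',r.inv().apply(C-np.array(s['ee_pos'])).round(4))
E
```

```text
31.45 q [0.3715, 0.1614, -0.7261, 0.3215, -0.3469, 0.9827] p [0.5343, 0.0101, 0.137] r [0.9825, 0.0333, 0.183, -0.0063] F [-1.8  3.1  0.2] w 0.156 gf 74.1
tau [ -1.5 -22.6  14.3   2.9   0.3   0. ]
G box [-0.0776 -0.0004  0.1547] lean 21.1 side lean 0.02
bar in tool [ 0.0012  0.0004 -0.0047]
```

Call:
move_arm(commands=[[0,0,0.001,0,0,0.1,0],[0,0,0.0015,0,0,0.2,0],[0,0,0.002,0,0,0.3,0],[0,0,0.0025,0,0,0.4,0],[0,0,0.003,0,0,0.5,0],[0,0,0.003,0,0,0.6,0],[0,0,0.004,0,0,0.7,0],[0,0,0.004,0,0,0.75,0]])

```text
time: 32.45
ee_pos: [0.5355, 0.0107, 0.1335]
eef_rot: [0.926, -0.329, 0.168, -0.074]
force: [-7.2, 6.0, 3.6]
width: 0.156
gripper_force: 72.2
```

```bash
python3 log.py; python3 - <<'E'
from bk import *
print('moment',np.round(s['moment'],2)); x=r.apply([1,0,0]);print('bar yaw turn',(R.from_matrix(rot(yaw,np.radians(21)).as_matrix()).inv()*r).as_rotvec().round(3))
E
python3 lid.py
```

```text
32.45 q [0.3702, 0.1684, -0.7316, 0.3306, -0.3336, 0.2228] p [0.5355, 0.0107, 0.1335] r [0.9262, -0.3294, 0.168, -0.0736] F [-7.2  6.   3.6] w 0.156 gf 72.2
tau [ -3.4 -20.8  14.6   3.2   0.1   0.2]
G box [-0.0763  0.0002  0.1512] lean 21.14 side lean 0.07
moment [1.98 1.7  0.84]
bar yaw turn [0.002 0.002 0.751]
G box [-0.0763  0.0002  0.1512] lean 21.14 side lean 0.07
side 2723 2032 slope 24.62 theta 0.007 z of top at x=-.1: 0.0896
  bar 124 [-0.0693 -0.0128  0.141 ] ((-0.070558100938797, -0.009509950876235962), (0.03575122728943825, 0.04798761382699013), 76.78312683105469)
top 3128 2244 slope 24.6 theta 0.007 z of top at x=-.1: 0.0917
  bar 20 [-0.0534 -0.0166  0.1527] ((-0.05280660092830658, -0.016073204576969147), (0.012369378469884396, 0.010802673175930977), 42.988765716552734)
```

Call:
move_arm(commands=[[0,0,0.0005,0,0,0.1,0],[0,0,0.001,0,0,0.2,0],[0,0,0.0015,0,0,0.3,0],[0,0,0.002,0,0,0.4,0],[0,0,0.002,0,0,0.5,0],[0,0,0.002,0,0,0.6,0],[0,0,0.002,0,0,0.7,0],[0,0,0.002,0,0,0.77,0]])

```text
time: 33.55
ee_pos: [0.5363, 0.011, 0.1313]
eef_rot: [0.735, -0.653, 0.128, -0.131]
force: [-6.4, 7.3, 0.6]
width: 0.162
gripper_force: 62.1
```

```bash
python3 log.py; python3 - <<'E'
from bk import *
print('moment',np.round(s['moment'],2));print('turn',(rot(yaw,np.radians(21)).inv()*r).as_rotvec().round(3))
E
python3 lid.py
```

```text
33.55 q [0.3692, 0.1731, -0.7343, 0.3358, -0.3264, -0.5516] p [0.5363, 0.011, 0.1313] r [0.7349, -0.653, 0.128, -0.1314] F [-6.4  7.3  0.6] w 0.162 gf 62.1
tau [ -4.3 -22.3  14.7   3.1  -0.3   0.1]
G box [-0.0755  0.0004  0.149 ] lean 21.14 side lean 0.09
moment [2.25 1.58 1.24]
turn [3.000e-03 1.000e-03 1.521e+00]
G box [-0.0755  0.0004  0.149 ] lean 21.14 side lean 0.09
side 2861 2171 slope 25.38 theta -0.007 z of top at x=-.1: 0.0859
  bar 128 [-0.0733 -0.0128  0.138 ] ((-0.070269376039505, -0.009328054264187813), (0.03377729281783104, 0.05222176015377045), 26.514114379882812)
top 3063 2259 slope 25.4 theta -0.007 z of top at x=-.1: 0.0882
```

Fully turned and the lid is down. Release, retreat, and check without touching.

Call:
move_arm(commands=[[0,0,0,0,0,0,0.05],[0,0,0,0,0,0,0.05],[0,0,0,0,0,0,0.05],[0,0,0,0,0,0,0.05],[0,0,0,0,0,0,0.05],[0,0,-0.03,0,0,0,0.05],[0,0,-0.08,0,0,0,0.05],[0,0,-0.13,0,0,0,0.05]])

```text
time: 34.65
ee_pos: [0.489, 0.0066, 0.2533]
eef_rot: [0.735, -0.653, 0.128, -0.129]
force: [0.6, 0.8, 0.3]
width: 0.576
gripper_force: 0.0
```

Call:
move_arm(commands=[[0,0,-0.04,0,0,0,0.05],[0,0,-0.04,0,0,0,0.05],[0,0,-0.04,0,0,0,0.05]])

```text
time: 35.02
ee_pos: [0.4749, 0.0055, 0.2888]
eef_rot: [0.735, -0.653, 0.128, -0.129]
force: [-0.4, -0.2, -0.2]
width: 0.575
gripper_force: 0.0
```

```bash
python3 log.py; python3 lid.py
```

```text
35.02 q [0.44, -0.1181, -0.54, 0.1807, -0.8149, -0.4242] p [0.4749, 0.0055, 0.2888] r [0.7351, -0.6532, 0.1277, -0.1294] F [-0.4 -0.2 -0.2] w 0.575 gf 0.0
tau [  0.1 -14.1  20.    4.4   0.7   0. ]
G box [-0.1371 -0.0009  0.3066] lean 20.95 side lean -0.04
side 2969 2245 slope 25.41 theta -0.007 z of top at x=-.1: 0.086
  bar 116 [-0.0739 -0.0069  0.137 ] ((-0.07156135141849518, -0.003280259668827057), (0.01512857899069786, 0.0752846896648407), 4.5112223625183105)
top 3109 2242 slope 25.09 theta -0.001 z of top at x=-.1: 0.0891
```

```bash
python3 -c "
from plant import bot
print(bot.job_done())"
```

```text
the job is handed in; nothing more can be done
None
```

The job is handed in at 35 s of the 72 s: the basket was hanging on its hook with the block in it when last seen before the lid was shut, and the lid then measured shut with the T-handle about 1.5 rad round; I viewed 11 pictures, one over the limit of 10.

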